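# Lock a tube rack into its adjustable holder

### The job

Stand the small rack that is filled with tubes in the bay of the rack holder, then lock it in: pinch the holder's spring button pin flush and slide the sleeve towards the fixed end wall until the pin pops out through the round lock hole. Work gently: never force the sleeve against the pin, do not ram the stop plate into the rack, and leave the other things on the bench alone. Let go of everything at the end.

Things in the scene. Friction and masses are not known exactly. Their poses are not given: they have to be found in the camera images.
- holder: Grey metal rack holder fixed to the bench: base plate 150 (x) x 316 (y) x 8 mm; origin centre of its underside, z up. In its frame (mm): a dark square inner tube runs along y at x = 45, z = 48, held at both ends by plates 74 high; the fixed end wall is at the +y end (inner face y = 138). The rack bay lies on the -x side of the tube, the pin on the +x side
- sleeve_mid (a point): centre of the aluminium sleeve on the tube: 24 x 24 mm outside (holder x = 33 to 57, z = 36 to 60), 144 long in y, clear below down to z = 8. It slides along y. A lock bracket (round lock hole on the +x face, thin strap on top, stop plate 6 thick, z = 22 to 62, across the bay to x = -67) is clamped on it at a place that differs each time: the plate's +y face is 46 to 66 mm in +y from here
- bay (a point): where the middle of the underside of the locked rack belongs: holder x = -35, y = 91, z = 8 (bay floor). Two lips, 5 mm high, inner faces 32 mm either side in x, run along the bay. From stop plate to end wall the bay is 94 mm long when locked (y = 44 to 138), 135 to 165 at the start; the end wall's face is 47 mm in +y from here
- sleeve_part (a joint): sleeve travel, m, along the holder's +y; 0 = farthest from the end wall, limit 0.078. Starts between 0 and 0.009. Shuttles freely (1 to 3 N) from 0 to 0.013, where the slot's end meets the raised pin. The pin pops into the lock hole somewhere between 0.049 and 0.071 (differs with the bracket's place and is not measured: feel for it), with 1 mm of play either way
- pin_part (a joint): how far the spring pin is pressed in, m: 0 = out, 6 mm proud of the sleeve; 0.006 = flush; 0.008 = under the wall. Spring 1.5 N at 0, 3.3 N flush. Held flush by a flat pad, the slot's edge rides over its round head at 5 to 12 N of push; unpressed it blocks. Under the wall it stays in by itself (sleeve slides with 2 to 4 N), then pops out in the lock hole and blocks; over about 12 N against it harms it
- pin_tip (a point): tip of the round steel pin, 10 mm across with a domed end, which points along the holder's +x out of the sleeve's +x face. Fixed in the holder at y = -60, z = 48 (tip at x = 63 when out, 57 when flush)
- slot_end (a point): on the sleeve's outer +x face (x = 57, z = 48), the -y end of the slot, 24 long (y), 12 high, in which the pin stands at the start. Run up to the pin, this edge lies 5 mm to the -y side of the pin's axis. The round lock hole, 12 across, has its centre 32 to 52 mm to the -y side of this point (the bracket's place differs each time); between them is plain wall
- tube_rack: the loose tube rack to be locked in: grey block 50 (x) x 90 (y) x 42 mm high, about 0.2 kg, with 2 x 4 capped small tubes standing 14 mm above its top. Origin: centre of its underside; long side along its y. Either way round is right. Can be gripped across its 50 mm
- empty_rack: bystander: wider, lower empty rack, 66 x 110 x 34 mm, no tubes; leave it. Origin: centre of underside
- reagent_bottle: bystander: amber bottle, 60 across, 130 tall; origin centre of underside
- beaker: bystander: glass beaker, 68 across, 85 tall; origin centre of underside
- wash_jar: bystander: white jar, 56 across, 70 tall; origin centre of underside
- tip_box: bystander: blue box with clear lid, 82 x 117 x 56 mm; origin centre of underside
- freezer_block: bystander: red block 75 x 110 x 30 mm; origin centre of underside

How it is judged:
By the outcome, as a careful person would: the job done as asked, in the order asked, and still so for the second after the job is handed in, with the robot touching nothing.
It also fails if it takes over 58 s, if anything falls off the work surface, if the arm or the gripper's body presses on something with over 40 N, if the wrist force passes 120 N, or if a joint passes its speed limit or range.

### The arm

A 6-joint arm with a two-finger parallel gripper is mounted at the origin on the work surface. World frame = base frame: x ahead of the robot, y to its left, z up, the work surface at z = 0. Lengths are in m, angles in rad, forces in N, time in s.
With the tool pointing down it reaches from about 0.3 to 0.875 m from the base axis. Payload 6.4 kg.
Tool frame: the origin (TCP) lies between the finger pads; the fingertips stand 11 mm ahead of it and the grasp point (between the pads) lies 8 mm behind it (ctrl.tcp_to_tips is the y of the fingertips in the tool frame, in m); y points along the fingers, x is the direction in which the jaws open and shut, and the axes are right-handed (so a half turn about y gives the same grasp; the last joint's range is limited). The gripper opens to 85 mm and grips with 20 to 120 N. Pads are 22 mm wide; open, the fingers measure 114 mm over their backs; the gripper's body (76 mm by 85 mm) begins 54 mm behind the grasp point. The pads swing forward as they close: fully open they stand 13 mm farther back than shut.
Start: joints at [-1.383, 0.181, 1.607, -0, 1.354, -0.206], TCP at [0.221, -0.531, 0.242] pointing down, gripper open.
Joint ranges: [-2.99, 2.99], [-0.89, 2.07], [0.3, 2.58], [-1.14, 4.28], [0, 2.63], [-3.12, 3.12]. Speed limits (rad/s): [2.57, 2.57, 3.01, 3.14, 3.14, 3.14].

### API

Orientations are given as a unit quaternion [w, x, y, z].
In Python, from bench import ctrl gives the robot as it stands.
- The arm moves only by the tool apply_moves, never from a script. Its argument "plan" is text: rows parted by semicolons, each of 7 numbers parted by spaces: the shift along the tool's x, y, z each as a share of 0.05 m, from -1 to 1, then the turn, a rotation vector about the tool's x, y, z each as a share of 0.12 rad, from -1 to 1, then the opening, from 0 (shut) to 1 (fully open). In form: dx dy dz wx wy wz claw; .... A call has exactly 5 rows; each row shifts and turns the commanded pose from where the row before left it, along the tool's axes as they then stand; what a row does not reach is not made up. A row lasts 1/10 s, in which the tool goes at most 50 mm and 8.59 degrees, less where a joint would pass 70% of its speed; a pose out of reach is approached as far as the arm can. A call with a number of a shift or a turn outside -1 to 1 is refused whole. A call with a gripper value outside its range is refused whole. The fingers move at their own pace and stop on an object; the grip force is fixed at half the most. Time passes only in rows, so rows that do not move let the fingers close, or fill a call up. It gives the time, the measured TCP pose, the force and the opening at its end, in the units of the state.
- ctrl.get_obs(): the state, without advancing time (a new reading comes with each control period).
- ctrl.camera(name): name is "scene" or "side" or "wrist"; returns the picture (384x512x3 uint8, red, green, blue); there is no depth.
- ctrl.get_calibration(name): a dict with "intrinsics" (3x3 intrinsics, pixels), "R" (3x3) and "t" (3): a world point X has camera coordinates R X + t. Camera axes: x right, y down, z forward; pixel columns grow to the right and rows downward; lengths in m; the calibration is good to about 2 mm. A picture is of the moment at which its call begins: read the wrist's pose just before it. get_calibration takes no time and is no camera call; for the wrist camera it gives the pose at the moment of the call.
- ctrl.hand_in(): hands the job in, once; it reports no verdict.
Trained networks look in the newest picture that a camera, given by its name, has taken for a name from the list of things; names that differ only in an ending like _2 or _b are one class to them, and where a whole thing is asked for, a point or a joint stands for the part that bears it (a point fixed in the world has none). Each returns a list of dicts, best first, with "score" (0 to 1); they miss things now and then, are a little off and sometimes report something else, mostly with a low value. They report only what shows in the picture. A call takes as long as a camera call.
- ctrl.recognise(camera, target): "point" ([x, y, z] in m, in world coordinates, good to about 4 mm: the middle of the surface that is visible of it).
The state is a dict: "time_s": time; "q": joint angles; "dq": joint speeds; "joint_efforts": joint torques, N m; "eef_pos": TCP position; "eef_rot": TCP orientation; "wrist_force": force on the tool from outside, world axes, zero at the start; "torque": the same for the moment, N m; "opening": opening from 0.0 (shut) to 1.0 (fully open).
Only numpy, scipy, OpenCV 4.12 (cv2) and the standard library are available. Lean on these libraries where they do the work, as an engineer would, in place of code of your own. Each camera call takes 0.05 s, during which the arm holds its last target.

## Working session

There is one attempt and no reset: what is moved stays moved. The work goes in short steps, Python scripts to look and compute and a tool call to move; the robot and the scene stay as the last step left them, time stands still between calls to the robot, and variables do not carry over. Pictures are saved under pics/ and viewed, and the job is handed in when it is done.

Besides the shell and the picture viewer there is one more tool, called as name(argument=value, ...) on one line, values as JSON. apply_moves: Moves the arm, as the interface text tells. Shift numbers are shares of 0.05 m and turn numbers shares of 0.12 rad, none past 1 either way. Its arguments: {"type":"object","properties":{"plan":{"type":"string"}},"required":["plan"]}

```bash
ls; mkdir -p pics; python3 - <<'E'
from bench import ctrl
import cv2
print(ctrl.get_obs(), ctrl.tcp_to_tips)
for n in ["scene","side","wrist"]:
    im=ctrl.camera(n); cv2.imwrite(f"pics/{n}0.png",im[:,:,::-1])
    c=ctrl.get_calibration(n); print(n,c)
E
```

```text
pics
{'time_s': 0.0, 'q': array([-1.38329544e+00,  1.81540950e-01,  1.60803079e+00, -3.36242529e-05,
        1.35381855e+00, -2.06329765e-01]), 'dq': array([ 0.00116969,  0.00018936, -0.0006001 ,  0.00021435, -0.00063942,
       -0.00134975]), 'joint_efforts': array([-1.28229040e-03, -4.44882345e+01, -3.51341307e+01, -3.54749536e-04,
        9.20574559e-03,  7.71412800e-06]), 'eef_pos': array([ 0.22052955, -0.53043058,  0.24137319]), 'eef_rot': array([ 0.58860665, -0.58771567,  0.39296592, -0.39205903]), 'wrist_force': array([ 0.83360805, -0.0385545 ,  0.14814194]), 'torque': array([-0.0197903 , -0.01432631,  0.04653301]), 'opening': 1.0030606671629172} 0.011
scene {'intrinsics': array([[410.67523452,   0.        , 253.33174663],
       [  0.        , 410.67523452, 200.72638084],
       [  0.        ,   0.        ,   1.        ]]), 'R': array([[ 0.64405783,  0.76493428, -0.00806579],
       [ 0.52074364, -0.44612965, -0.72786977],
       [-0.56037093,  0.46459002, -0.68566795]]), 't': array([-0.37385645, -0.24105172,  1.32003139])}
side {'intrinsics': array([[451.52417269,   0.        , 265.22141948],
       [  0.        , 451.52417269, 194.75301774],
       [  0.        ,   0.        ,   1.        ]]), 'R': array([[-0.9413986 , -0.33645369,  0.02382431],
       [-0.19733612,  0.49210927, -0.847872  ],
       [ 0.2735455 , -0.80288691, -0.52966544]]), 't': array([0.53679966, 0.14181167, 1.01345982])}
wrist {'intrinsics': array([[297.03149725,   0.        , 254.81625465],
       [  0.        , 297.03149725, 193.4247472 ],
       [  0.        ,   0.        ,   1.        ]]), 'R': array([[ 0.38345664, -0.92355702, -0.00185379],
       [-0.88877416, -0.36955915,  0.27112088],
       [-0.25108068, -0.1023155 , -0.96254352]]), 't': array([-0.57567924, -0.0360375 ,  0.37923061])}
```

View pics/scene0.png

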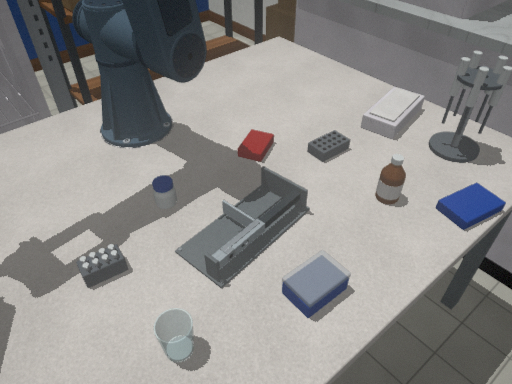

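View pics/side0.png

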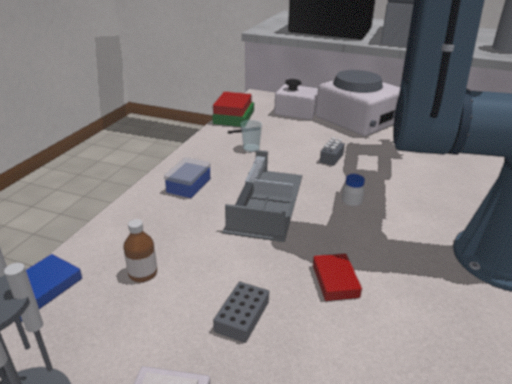

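View pics/wrist0.png

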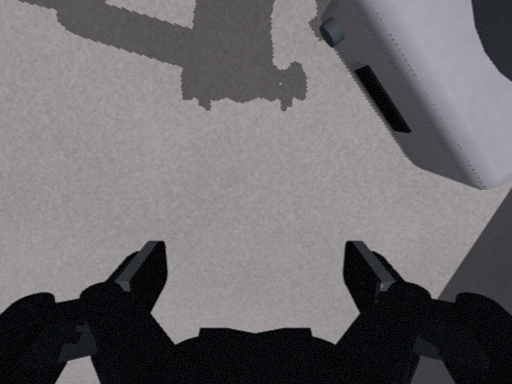

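```bash
python3 - <<'E'
from bench import ctrl
import numpy as np
for n in ["scene","side"]:
  for t in ["holder","tube_rack","sleeve_mid","pin_tip","slot_end","bay","empty_rack"]:
    if n=="side" and t=="empty_rack": continue
    for d in ctrl.recognise(n,t)[:2]: print(n,t,round(d["score"],2),np.round(d["point"],4))
print(ctrl.get_obs()["time_s"])
E
```

```text
scene holder 0.8 [ 0.6016 -0.037   0.0077]
scene tube_rack 0.96 [ 0.4867 -0.3395  0.0459]
scene tube_rack 0.54 [ 0.5986 -0.0374  0.0067]
scene sleeve_mid 0.65 [ 0.6313 -0.0541  0.0585]
scene slot_end 0.82 [ 0.6324 -0.0533  0.0608]
scene bay 0.74 [ 0.5999 -0.0361  0.0084]
scene empty_rack 0.83 [0.4929 0.3549 0.0305]
side holder 0.9 [0.5632 0.0179 0.0257]
side tube_rack 0.61 [ 0.4636 -0.3024  0.0449]
side sleeve_mid 0.73 [ 0.5872 -0.0323  0.053 ]
side slot_end 0.79 [ 0.5889 -0.0244  0.0528]
side slot_end 0.56 [0.5674 0.0194 0.0297]
side bay 0.63 [0.5675 0.02   0.0287]
0.8
```

```bash
python3 - <<'E'
import cv2
a=cv2.imread("pics/scene0.png")
cv2.imwrite("pics/s_h.png",cv2.resize(a[160:285,170:320],(750,625)[:2],interpolation=cv2.INTER_CUBIC)[:600])
cv2.imwrite("pics/s_r.png",cv2.resize(a[230:300,60:150],None,fx=8,fy=8,interpolation=cv2.INTER_CUBIC))
b=cv2.imread("pics/side0.png")
cv2.imwrite("pics/d_h.png",cv2.resize(b[125:245,210:345],None,fx=5,fy=5,interpolation=cv2.INTER_CUBIC))
E
```

```text
(no output)
```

View pics/s_h.png

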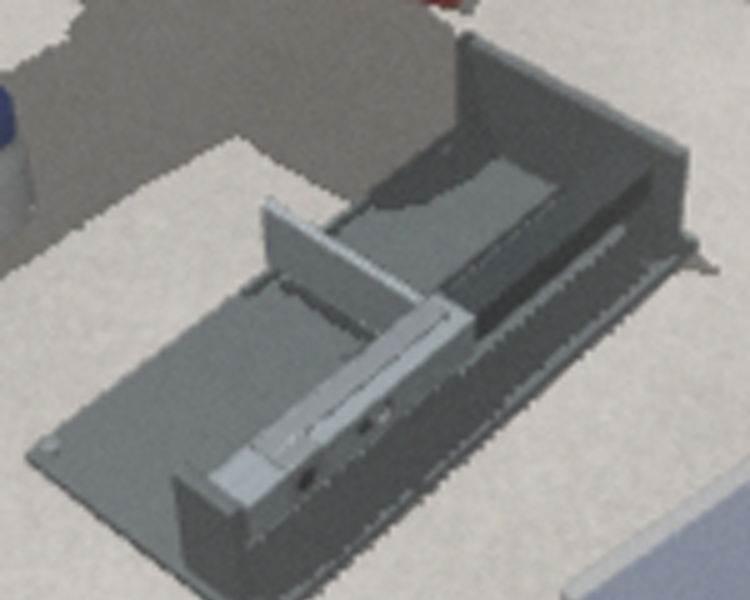

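View pics/d_h.png

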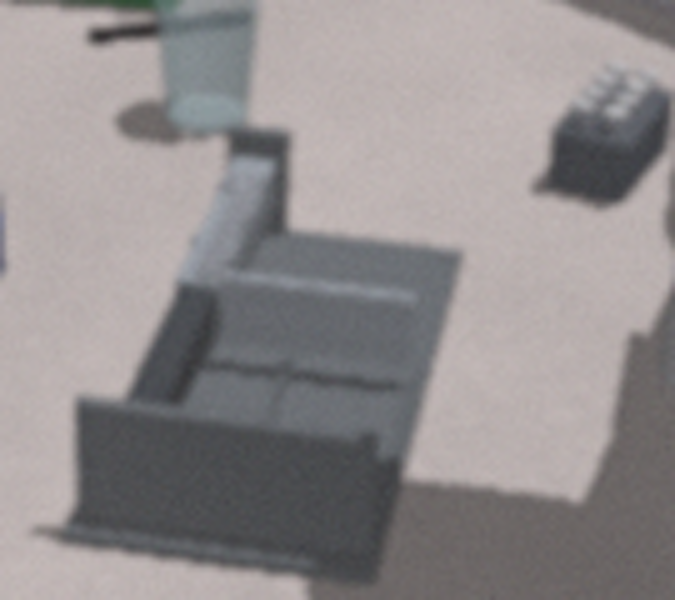

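View pics/s_r.png

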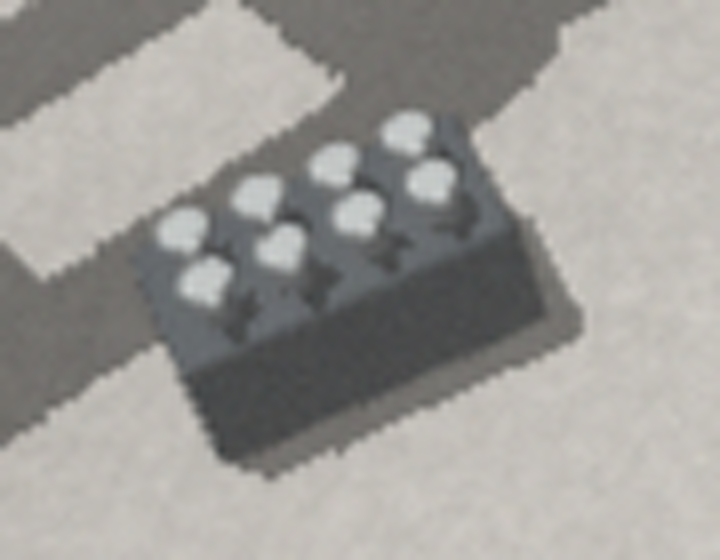

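```bash
cat > h.py <<'E'
from bench import ctrl
import numpy as np, cv2
from scipy.optimize import least_squares
from scipy.spatial.transform import Rotation as R
def proj(X,c):
    p=np.asarray(X)@np.array(c["R"]).T+np.array(c["t"]); p=p@np.array(c["intrinsics"]).T
    return p[:,:2]/p[:,2:]
def w(pose,M):
    x,y,a=pose[:3]; M=np.asarray(M,float)
    c,s=np.cos(a),np.sin(a)
    return np.c_[x+c*M[:,0]-s*M[:,1], y+s*M[:,0]+c*M[:,1], M[:,2]]
def ray(px,c,z):
    K=np.array(c["intrinsics"]);Rm=np.array(c["R"]);t=np.array(c["t"])
    d=Rm.T@np.linalg.solve(K,[px[0],px[1],1]); o=-Rm.T@t
    return o+d*(z-o[2])/d[2]
E
python3 - <<'E'
from h import *
cs,cd=ctrl.get_calibration("scene"),ctrl.get_calibration("side")
f=lambda px:np.array(px)/5+[170,160]
g=lambda px:np.array(px)/5+[210,125]
M=np.array([[-75,-158,6],[75,158,8]])/1000
P=f([[28,458],[697,243]])
M2=np.array([[75,158,6],[-75,158,2],[-75,-158,8]])/1000
P2=g([[62,530],[378,578],[460,255]])
fun=lambda p:np.r_[(proj(w(p,M),cs)-P).ravel(),(proj(w(p,M2),cd)-P2).ravel()]
best=min((least_squares(fun,[.6,-.04,a]) for a in (0,1.5,3,4.5)),key=lambda r:r.cost)
print("holder",best.x,np.degrees(best.x[2]),best.fun.round(1))
print("wall top scene crop", (proj(w(best.x,np.array([[75,138,74],[75,158,74],[-67,138,74],[-75,138,74],[33,-138,74],[57,-138,74]])/1000),cs)-[170,160])*5)
r=lambda px:np.array(px)/8+[60,230]
N=np.array([[-25,-45,42],[25,-45,42],[25,45,42],[-25,45,42],[25,-45,0],[25,45,0]])/1000
Q=r([[135,255],[190,370],[515,228],[455,112],[225,460],[548,312]])
fr=lambda p:(proj(w(p,N),cs)-Q).ravel()
b=min((least_squares(fr,[.48,-.33,a]) for a in (0,1.5,3,4.5)),key=lambda r:r.cost)
print("rack",b.x,np.degrees(b.x[2]),b.fun.round(1))
for n,p in (("mid",[.6313,-.0541]),("slot",[.6324,-.0533]),("side mid",[.5872,-.0323])):
    d=np.array(p)-best.x[:2];a=best.x[2];print(n,d@[np.cos(a),np.sin(a)],d@[-np.sin(a),np.cos(a)])
E
```

```text
holder [ 0.57677327 -0.02160886  6.43763263] 368.84917948506825 [-1.2 -0.9  0.2 -2.2 -0.5 -0.2 -0.9  0.1 -0.6 -2.7]
wall top scene crop [[685.51998252 154.42657097]
 [709.89969572 133.27448176]
 [457.19493299  33.06775527]
 [445.21985936  26.70279113]
 [209.45875477 450.75199042]
 [251.1754494  480.55500286]]
rack [ 0.47399307 -0.3334292  -0.12297474] -7.04593359982908 [-1.  -1.2 -1.   0.6  0.7 -0.8  0.2 -1.2  0.4  1.3  0.8  0.8]
mid 0.048879440739436585 -0.040492455278940014
slot 0.05008941432842074 -0.039871195338206024
side mid 0.008657957767742822 -0.012167866887266236
```

```bash
cat >> h.py <<'E'
def tool():
    o=ctrl.get_obs(); q=o["eef_rot"]; return np.array(o["eef_pos"]),R.from_quat(np.r_[q[1:],q[0]]),o
def Rdown(yaw,sx=1,tilt=None):
    # tool x along sx*(cos yaw, sin yaw,0), tool y = -z
    x=sx*np.array([np.cos(yaw),np.sin(yaw),0]); y=np.array([0,0,-1.]); z=np.cross(x,y)
    return R.from_matrix(np.c_[x,y,z])
def rows(pt,Rt,n=5,p0=None,R0=None,first_rot=False):
    p,r,_=tool()
    if p0 is not None: p,r=p0,R0
    rv=(r.inv()*Rt).as_rotvec(); out=[]
    for i in range(n):
        ri=r*R.from_rotvec(rv*i/n)
        d=ri.inv().apply((np.array(pt)-p)/n)
        out.append(np.r_[d/.05,rv/n/.12])
    out=np.array(out); print("max",abs(out).max().round(2)); print("; ".join(" ".join(f"{v:.3f}" for v in q) for q in out))
E
python3 - <<'E'
from h import *
p,r,o=tool(); print(r.as_matrix().round(3))
c=ctrl.get_calibration("wrist"); C=-np.array(c["R"]).T@c["t"]; print("cam in tool",r.inv().apply(C-p), "cam axes in tool\n",(r.inv().as_matrix()@np.array(c["R"]).T).round(3))
a=-.123
for s in (1,-1): print(s,(r.inv()*Rdown(a,s)).as_rotvec())
# above rack, so that the camera sees it
rows([.474,-.333,.20],Rdown(a,1),10)
E
```

```text
[[ 0.384  0.     0.923]
 [-0.923 -0.     0.384]
 [ 0.    -1.    -0.   ]]
cam in tool [ 0.00161787 -0.13213463  0.06791793] cam axes in tool
 [[ 1.    -0.    -0.001]
 [ 0.001 -0.271  0.962]
 [-0.    -0.962 -0.271]]
1 [ 4.33310079e-05 -1.05399165e+00  3.45960008e-05]
-1 [-3.98727385e-05  2.08760100e+00  4.99400481e-05]
max 0.88
-0.171 0.085 0.620 0.000 -0.878 0.000; -0.105 0.085 0.634 0.000 -0.878 0.000; -0.038 0.085 0.642 0.000 -0.878 0.000; 0.030 0.085 0.642 0.000 -0.878 0.000; 0.097 0.085 0.636 0.000 -0.878 0.000; 0.164 0.085 0.622 0.000 -0.878 0.000; 0.228 0.085 0.601 0.000 -0.878 0.000; 0.290 0.085 0.574 0.000 -0.878 0.000; 0.349 0.085 0.540 0.000 -0.878 0.000; 0.404 0.085 0.500 0.000 -0.878 0.000
```

apply_moves(plan="-0.17 0.085 0.62 0 -0.88 0 1; -0.10 0.085 0.63 0 -0.88 0 1; -0.04 0.085 0.64 0 -0.88 0 1; 0.03 0.085 0.64 0 -0.88 0 1; 0.10 0.085 0.64 0 -0.88 0 1")

```text
time_s: 1.3
eef_pos: [0.3481, -0.4315, 0.221]
eef_rot: [-0.671, 0.671, -0.224, 0.224]
wrist_force: [0.2, 0.4, 0.6]
opening: 1.001
```

apply_moves(plan="0.16 0.085 0.62 0 -0.88 0 1; 0.23 0.085 0.60 0 -0.88 0 1; 0.29 0.085 0.57 0 -0.88 0 1; 0.35 0.085 0.54 0 -0.88 0 1; 0.40 0.085 0.50 0 -0.88 0 1")

```text
time_s: 1.8
eef_pos: [0.4744, -0.3325, 0.1997]
eef_rot: [-0.706, 0.706, -0.041, 0.041]
wrist_force: [-0.0, -0.4, 0.1]
opening: 0.995
```

```bash
python3 - <<'E'
from h import *
p,r,o=tool(); print(p,r.as_matrix().round(3),o["time_s"],o["wrist_force"])
c=ctrl.get_calibration("wrist"); im=ctrl.camera("wrist"); cv2.imwrite("pics/w1.png",im[:,:,::-1])
np.savez("w1.npz",**c)
N=np.array([[-25,-45,42],[25,-45,42],[25,45,42],[-25,45,42]])/1000
print(proj(w([.474,-.3334,-.123],N),c))
E
```

```text
[ 0.4743979  -0.33247615  0.19974844] [[ 0.993  0.     0.116]
 [-0.116 -0.     0.993]
 [ 0.    -1.    -0.   ]] 1.8 [-0.01415422 -0.39096629  0.14706613]
[[230.30815738 222.17723394]
 [278.2777206  222.45469122]
 [280.85621861 134.72756304]
 [228.78379228 134.40376023]]
```

View pics/w1.png

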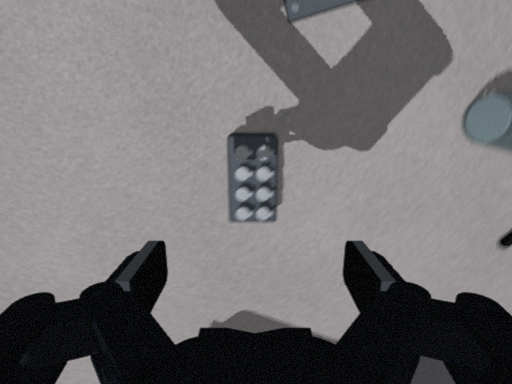

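```bash
python3 - <<'E'
from h import *
c=np.load("w1.npz")
P=[ray(q,c,.042) for q in ([229,134],[277,134],[278,221],[230,221])]
P=np.array(P);m=P.mean(0);print(P.round(4),m)
e=P[0]-P[3]+P[1]-P[2]; a=np.arctan2(-e[0],e[1]); print("yaw",a, np.linalg.norm(e)/2, np.linalg.norm(P[1]-P[0]))
rows([m[0],m[1],.022],Rdown(a,1),5)
E
```

```text
[[ 0.455  -0.2853  0.042 ]
 [ 0.5007 -0.2907  0.042 ]
 [ 0.4932 -0.3795  0.042 ]
 [ 0.4435 -0.3737  0.042 ]] [ 0.47309458 -0.33228811  0.042     ]
yaw -0.1068676532549728 0.08907373007441127 0.04606550027907563
max 0.71
-0.016 0.708 -0.016 -0.004 -0.004 0.002; -0.015 0.708 -0.016 -0.004 -0.004 0.002; -0.015 0.708 -0.015 -0.004 -0.004 0.002; -0.015 0.708 -0.015 -0.004 -0.004 0.002; -0.015 0.708 -0.015 -0.004 -0.004 0.002
```

apply_moves(plan="-0.015 0.70 -0.015 0 0 0 1; -0.015 0.70 -0.015 0 0 0 1; -0.015 0.70 -0.015 0 0 0 1; -0.015 0.70 -0.015 0 0 0 1; -0.015 0.72 -0.015 0 0 0 1")

```text
time_s: 2.35
eef_pos: [0.4693, -0.3369, 0.0228]
eef_rot: [-0.706, 0.706, -0.043, 0.043]
wrist_force: [-0.1, -1.2, -0.0]
opening: 1.001
```

apply_moves(plan="0 0 0 0 0 0 0.5; 0 0 0 0 0 0 0.3; 0 0 0 0 0 0 0.3; 0 0 0 0 0 0 0.3; 0 0 0 0 0 0 0.3")

```text
time_s: 2.85
eef_pos: [0.4703, -0.3377, 0.0259]
eef_rot: [-0.705, 0.707, -0.042, 0.044]
wrist_force: [-0.7, -0.3, 4.1]
opening: 0.574
```

```bash
python3 - <<'E'
from h import *
p,r,o=tool(); print(p,r.as_matrix().round(3),o["time_s"],o["wrist_force"],o["opening"])
c=ctrl.get_calibration("wrist"); im=ctrl.camera("wrist"); cv2.imwrite("pics/w2.png",im[:,:,::-1])
E
```

```text
[ 0.47026552 -0.33769818  0.0258871 ] [[ 0.993  0.002  0.121]
 [-0.121 -0.003  0.993]
 [ 0.003 -1.    -0.002]] 2.85 [-0.72479452 -0.31601284  4.12502224] 0.5741086802398522
```

View pics/w2.png

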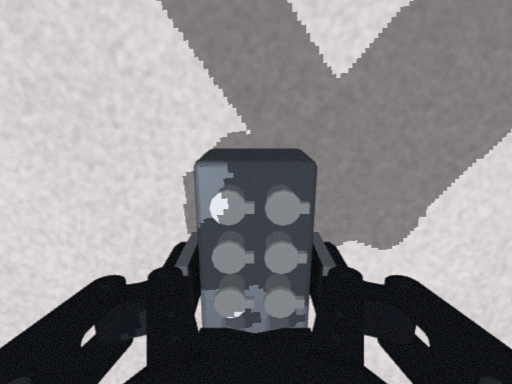

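```bash
python3 - <<'E'
from h import *
p,r,o=tool();c=ctrl.get_calibration("wrist")
for q in ([197,163],[315,163],[205,150],[306,150]):
    z=.042 if q[1]>155 else .0
    X=ray(q,c,.042); print(q,X.round(4),"tool",r.inv().apply(X-p).round(4))
# target: above holder, viewing
h=[.5768,-.0216,.1545]
t=w(h,[[-.035,-.13,.0]])[0]; print(t)
rows([t[0],t[1],.20],Rdown(h[2],1),10)
E
```

```text
[197, 163] [ 0.4533 -0.2885  0.042 ] tool [-0.0227 -0.0163  0.0468]
[315, 163] [ 0.4994 -0.2941  0.042 ] tool [ 0.0238 -0.0162  0.0467]
[205, 150] [ 0.4573 -0.2838  0.042 ] tool [-0.0193 -0.0163  0.0519]
[306, 150] [ 0.4963 -0.2886  0.042 ] tool [ 0.02   -0.0162  0.0518]
[ 0.56222209 -0.15543753  0.        ]
max 0.38
0.140 -0.349 0.383 0.002 -0.229 0.002; 0.150 -0.349 0.379 0.002 -0.229 0.002; 0.160 -0.349 0.375 0.002 -0.229 0.002; 0.170 -0.349 0.371 0.002 -0.229 0.002; 0.180 -0.349 0.366 0.002 -0.229 0.002; 0.190 -0.348 0.361 0.002 -0.229 0.002; 0.200 -0.348 0.356 0.002 -0.229 0.002; 0.210 -0.348 0.350 0.002 -0.229 0.002; 0.219 -0.348 0.344 0.002 -0.229 0.002; 0.229 -0.348 0.338 0.002 -0.229 0.002
```

apply_moves(plan="0 -0.3 0 0 0 0 0.3; 0 -0.7 0 0 0 0 0.3; 0.17 -0.7 0.4 0 -0.28 0 0.3; 0.18 -0.7 0.4 0 -0.28 0 0.3; 0.18 -0.5 0.4 0 -0.28 0 0.3")

```text
time_s: 3.4
eef_pos: [0.5016, -0.2791, 0.1724]
eef_rot: [-0.706, 0.708, -0.006, 0.008]
wrist_force: [0.3, -1.3, -2.5]
opening: 0.574
```

apply_moves(plan="0.19 -0.3 0.4 0 -0.28 0 0.3; 0.20 -0.2 0.4 0 -0.28 0 0.3; 0.21 0 0.4 0 -0.28 0 0.3; 0.22 0 0.4 0 -0.28 0 0.3; 0.22 0 0.4 0 -0.28 0 0.3")

```text
time_s: 3.9
eef_pos: [0.5481, -0.1758, 0.1948]
eef_rot: [-0.705, 0.705, 0.053, -0.053]
wrist_force: [0.7, -0.7, -2.3]
opening: 0.57
```

apply_moves(plan="0.18 0 0.3 0 0 0 0.3; 0 0 0 0 0 0 0.3; 0 0 0 0 0 0 0.3; 0 0 0 0 0 0 0.3; 0 0 0 0 0 0 0.3")

```text
time_s: 4.4
eef_pos: [0.5544, -0.1614, 0.194]
eef_rot: [-0.705, 0.705, 0.052, -0.052]
wrist_force: [0.2, 0.0, -2.7]
opening: 0.571
```

```bash
python3 - <<'E'
from h import *
p,r,o=tool(); print(p,r.as_matrix().round(3),o["time_s"],o["wrist_force"],o["opening"])
c=ctrl.get_calibration("wrist"); im=ctrl.camera("wrist"); cv2.imwrite("pics/w3.png",im[:,:,::-1])
np.savez("w3.npz",**c)
E
```

```text
[ 0.55440344 -0.16143855  0.19396288] [[ 0.989 -0.    -0.146]
 [ 0.146 -0.     0.989]
 [-0.    -1.    -0.   ]] 4.4 [ 0.20106865  0.04776801 -2.68521717] 0.570795317333925
```

View pics/w3.png

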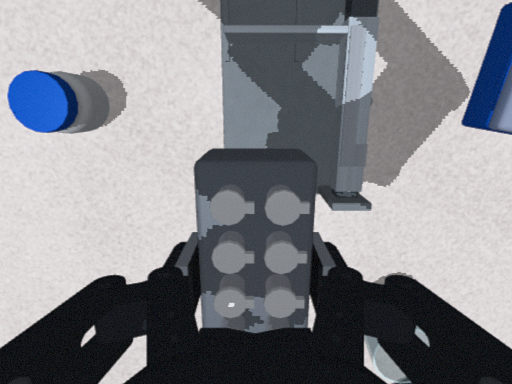

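apply_moves(plan="0 -0.4 0.5 0 0 0 0.3; 0 -0.4 0.5 0 0 0 0.3; 0 -0.4 0.4 0 0 0 0.3; 0 -0.4 0 0 0 0 0.3; 0 0 0 0 0 0 0.3")

```text
time_s: 4.95
eef_pos: [0.5459, -0.092, 0.2772]
eef_rot: [-0.704, 0.706, 0.054, -0.05]
wrist_force: [0.4, -1.1, -2.0]
opening: 0.573
```

```bash
python3 - <<'E'
from h import *
p,r,o=tool(); print(p,r.as_matrix().round(3),o["time_s"],np.abs(o["dq"]).max())
c=ctrl.get_calibration("wrist"); im=ctrl.camera("wrist"); cv2.imwrite("pics/w4.png",im[:,:,::-1])
np.savez("w4.npz",**c)
cv2.imwrite("pics/w4a.png",cv2.resize(im[0:190,180:430,::-1],None,fx=3.2,fy=3.1,interpolation=cv2.INTER_CUBIC))
cv2.imwrite("pics/w4b.png",cv2.resize(im[140:300,250:400,::-1],None,fx=3.5,fy=3.5,interpolation=cv2.INTER_CUBIC))
E
```

```text
[ 0.54589206 -0.09196386  0.2771787 ] [[ 0.989  0.006 -0.148]
 [ 0.148 -0.002  0.989]
 [ 0.005 -1.    -0.003]] 4.95 0.04177574803405043
```

View pics/w4.png

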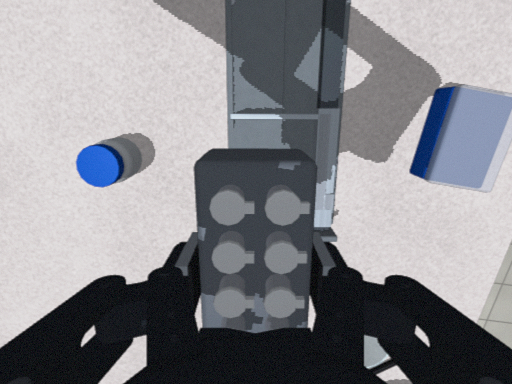

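View pics/w4a.png

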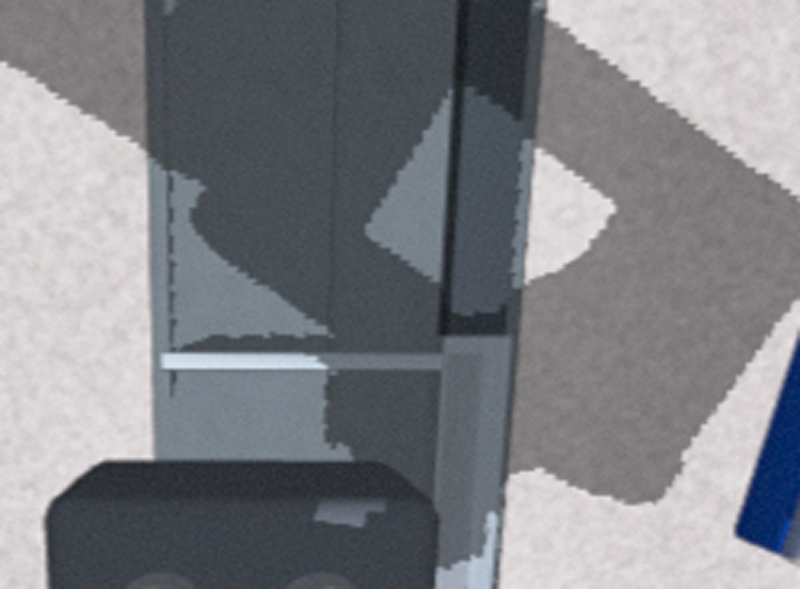

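apply_moves(plan="0 0 0.4 0 0 0 0.3; 0 0 0.6 0 0 0 0.3; 0 0 0.6 0 0 0 0.3; 0 0 0 0 0 0 0.3; 0 0 0 0 0 0 0.3")

```text
time_s: 5.5
eef_pos: [0.5321, -0.0125, 0.2724]
eef_rot: [0.705, -0.705, -0.052, 0.053]
wrist_force: [0.2, -0.7, -2.2]
opening: 0.574
```

```bash
python3 - <<'E'
from h import *
p,r,o=tool(); print(p,r.as_matrix().round(3),o["time_s"],np.abs(o["dq"]).max())
c=ctrl.get_calibration("wrist"); im=ctrl.camera("wrist"); cv2.imwrite("pics/w5.png",im[:,:,::-1])
np.savez("w5.npz",**c)
cv2.imwrite("pics/w5a.png",cv2.resize(im[0:190,180:430,::-1],None,fx=3.,fy=3.,interpolation=cv2.INTER_CUBIC))
cv2.imwrite("pics/w3a.png",cv2.resize(cv2.imread("pics/w3.png")[0:220,200:400],None,fx=2.7,fy=2.7,interpolation=cv2.INTER_CUBIC))
E
```

```text
[ 0.53211292 -0.01246505  0.27236786] [[ 0.989 -0.002 -0.148]
 [ 0.148 -0.     0.989]
 [-0.002 -1.     0.   ]] 5.5 0.02332053764154207
```

View pics/w5a.png

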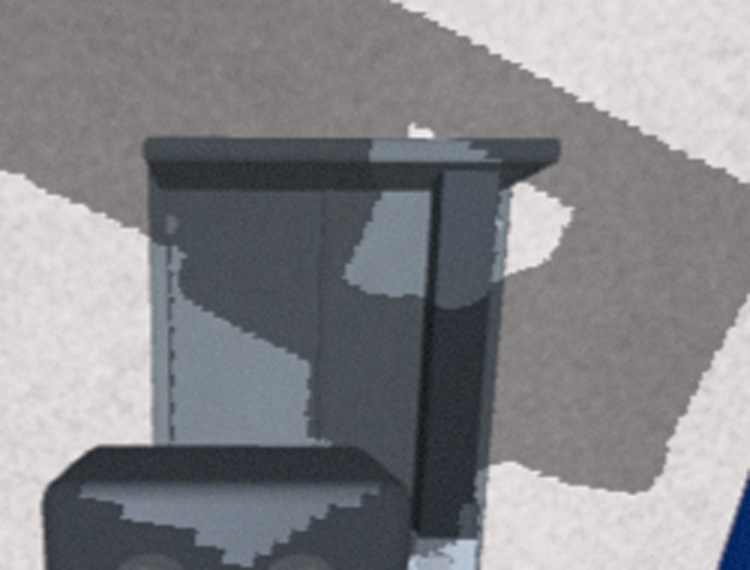

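View pics/w3a.png

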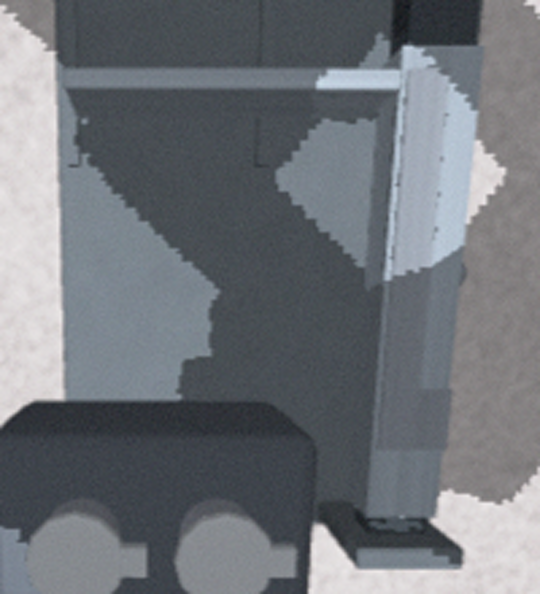

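```bash
cat > fit.py <<'E'
from h import *
c3,c4,c5=[np.load(f"w{i}.npz") for i in (3,4,5)]
f5=lambda q:np.array(q)/3+[180,0]; f3=lambda q:np.array(q)/2.7+[200,0]
def pt(c,p,M): return proj(w(p,[np.array(M)/1000]),c)[0]
def edge(c,p,x,z,row):  # col at given row along line x const
    A=proj(w(p,np.array([[x,-60,z],[x,120,z]])/1000),c); t=(row-A[0,1])/(A[1,1]-A[0,1]); return A[0,0]+t*(A[1,0]-A[0,0])
def res(v):
    p=v[:3]; pl,mid=v[3]*1000,v[4]*1000; r=[]
    def R_(n,x): r.append(x); names.append(n)
    names.clear()
    for q in ([150,240],[155,420]): u=f5(q); R_("b5L",edge(c5,p,-75,8,u[1])-u[0])
    for q in ([507,210],[489,450]): u=f5(q); R_("b5R",edge(c5,p,75,8,u[1])-u[0])
    for x,q in ((-60,[170,162]),(0,[350,162])): R_("wallTop",pt(c5,p,[x,138,74])[1]-f5(q)[1])
    for x,q in ((-60,[190,190]),(0,[350,190])): R_("wallBot",pt(c5,p,[x,138,8])[1]-f5(q)[1])
    for q in ([57,30],[66,390]): u=f3(q); R_("b3L",edge(c3,p,-75,8,u[1])-u[0])
    u=f3([465,273]); d=pt(c3,p,[63,-60,48])-u; R_("pinx",d[0]); R_("piny",d[1]*.7)
    for x,q in ((-60,[80,69]),(20,[380,69])): R_("plate",pt(c3,p,[x,pl,62])[1]-f3(q)[1])
    R_("slv+",pt(c3,p,[45,mid+72,60])[1]-f3([440,46])[1]); R_("slv-",pt(c3,p,[45,mid-72,60])[1]-f3([405,517])[1])
    R_("plL",pt(c3,p,[-67,pl,62])[0]-f3([63,69])[0])
    return np.array(r)
names=[]
s=least_squares(res,[.577,-.022,.1545,-.02,-.07],loss="soft_l1")
print(s.x.round(4)); rr=res(s.x)
print(list(zip(names,rr.round(1))))
E
python3 fit.py
```

```text
[ 0.5761 -0.0221  0.1466 -0.0031 -0.0686]
[('b5L', np.float64(-0.5)), ('b5L', np.float64(-1.0)), ('b5R', np.float64(1.1)), ('b5R', np.float64(0.6)), ('wallTop', np.float64(-0.1)), ('wallTop', np.float64(-0.1)), ('wallBot', np.float64(0.2)), ('wallBot', np.float64(0.3)), ('b3L', np.float64(-0.8)), ('b3L', np.float64(-0.4)), ('pinx', np.float64(0.4)), ('piny', np.float64(-0.2)), ('plate', np.float64(0.0)), ('plate', np.float64(-0.0)), ('slv+', np.float64(0.1)), ('slv-', np.float64(-0.1)), ('plL', np.float64(0.4))]
```

```bash
python3 - <<'E'
from h import *
p,r,o=tool(); c=ctrl.get_calibration("wrist")
def pr(x,yt,e,M):
    M=np.array(M,float); T=np.c_[x+M[:,0], yt+(.042-M[:,2]), e+M[:,1]]
    return proj(r.apply(T)+p,c)
M=np.array([[-25,45,42],[25,45,42],[-25,45,0],[25,45,0]])/1000
for yt,e in ((-.016,0),(-.016,.002),(-.010,0),(-.02,0)): print(yt,e,pr(0,yt,e,M).round(1).tolist())
E
python3 - <<'E'
import cv2
a=cv2.imread("pics/w5.png")
cv2.imwrite("pics/w5r.png",cv2.resize(a[135:335,180:335],None,fx=3,fy=3,interpolation=cv2.INTER_CUBIC))
E
```

```text
-0.016 0 [[192.8, 167.4], [318.9, 167.4], [208.7, 152.7], [302.6, 152.7]]
-0.016 0.002 [[192.5, 162.4], [319.2, 162.4], [208.5, 148.9], [302.7, 148.9]]
-0.01 0 [[195.7, 164.7], [316.0, 164.7], [210.3, 151.2], [300.9, 151.2]]
-0.02 0 [[190.7, 169.4], [321.1, 169.4], [207.5, 153.8], [303.8, 153.8]]
```

View pics/w5r.png

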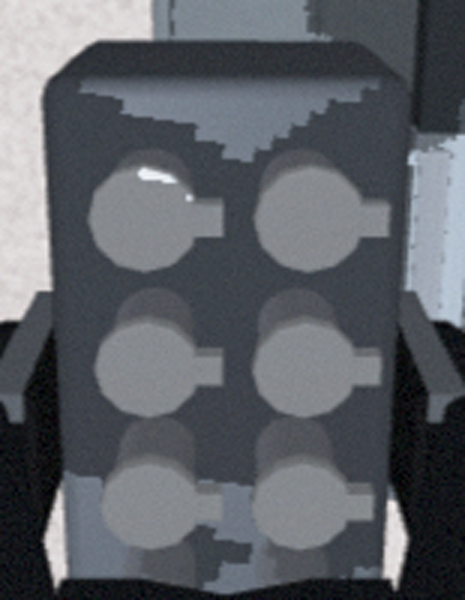

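```bash
cat >> h.py <<'E'
H=[.5761,-.0221,.1466]
def go(hx,hy,z,n=5):
    t=w(H,[[hx/1000,hy/1000,0]])[0]; print("tgt",t[:2].round(4)); rows([t[0],t[1],z],Rdown(H[2],1),n)
def where():
    p,r,o=tool(); d=p[:2]-np.array(H[:2]); c,s=np.cos(H[2]),np.sin(H[2])
    m=r.as_matrix(); print("holder",np.round([1000*(c*d[0]+s*d[1]),1000*(-s*d[0]+c*d[1]),1000*p[2]],1),"yaw err",round(np.arctan2(m[1,0],m[0,0])-H[2],4),"tilt",m[2,0].round(4),m[2,2].round(4),"t",o["time_s"])
E
python3 - <<'E'
from h import *
where(); go(-35,84.8,.13,5)
E
```

```text
holder [-42.   15.4 272.6] yaw err 0.0007 tilt -0.0016 0.0001 t 5.55
tgt [0.5291 0.0567]
max 0.57
0.029 0.571 0.278 -0.000 0.001 -0.003; 0.029 0.571 0.278 -0.000 0.001 -0.003; 0.029 0.571 0.278 -0.000 0.001 -0.003; 0.028 0.571 0.278 -0.000 0.001 -0.003; 0.028 0.571 0.278 -0.000 0.001 -0.003
```

apply_moves(plan="0.03 0.2 0.4 0 0 0 0.3; 0.03 0.5 0.4 0 0 0 0.3; 0.03 0.7 0.4 0 0 0 0.3; 0.03 0.8 0.2 0 0 0 0.3; 0.03 0.6 0 0 0 0 0.3")

```text
time_s: 6.05
eef_pos: [0.5286, 0.0582, 0.1309]
eef_rot: [0.705, -0.705, -0.051, 0.053]
wrist_force: [0.1, -0.8, -2.2]
opening: 0.573
```

apply_moves(plan="0 0 0 0 0 0 0.3; 0 0 0 0 0 0 0.3; 0 0 0 0 0 0 0.3; 0 0 0 0 0 0 0.3; 0 0 0 0 0 0 0.3")

```text
time_s: 6.55
eef_pos: [0.5308, 0.0576, 0.1354]
eef_rot: [-0.705, 0.705, 0.053, -0.051]
wrist_force: [-0.5, 0.5, -2.1]
opening: 0.571
```

```bash
python3 - <<'E'
from h import *
where(); go(-35,84.8,.045,5)
im=ctrl.camera("wrist"); cv2.imwrite("pics/w6.png",im[:,:,::-1])
c=ctrl.get_calibration("wrist"); print(proj(w(H,np.array([[-60,138,74],[-60,138,8],[-67,110,13],[33,110,60]])/1000),c).round(1))
E
```

```text
holder [-33.2  85.5 135.4] yaw err 0.0007 tilt 0.0028 -0.0008 t 6.55
tgt [0.5291 0.0567]
max 0.36
-0.008 0.362 -0.003 0.001 0.001 0.005; -0.008 0.362 -0.003 0.001 0.001 0.005; -0.008 0.362 -0.003 0.001 0.001 0.005; -0.008 0.362 -0.003 0.001 0.001 0.005; -0.008 0.362 -0.003 0.001 0.001 0.005
[[213.8 133.6]
 [223.9 127.6]
 [216.1 161.1]
 [348.7 172.2]]
```

View pics/w6.png

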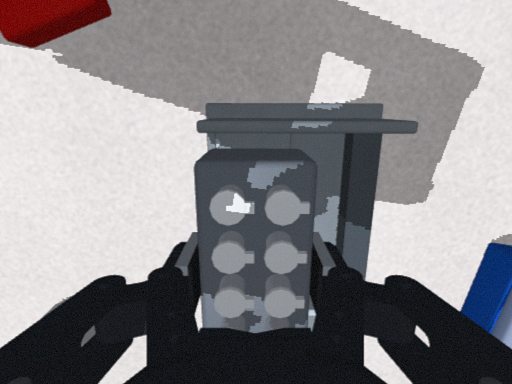

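apply_moves(plan="-0.01 0.36 0 0 0 0 0.3; -0.01 0.36 0 0 0 0 0.3; -0.01 0.36 0 0 0 0 0.3; -0.01 0.36 0 0 0 0 0.3; 0 0.3 0 0 0 0 0.3")

```text
time_s: 7.1
eef_pos: [0.5278, 0.0577, 0.0463]
eef_rot: [-0.705, 0.705, 0.052, -0.052]
wrist_force: [-0.3, 0.2, -2.1]
opening: 0.578
```

apply_moves(plan="0 0 0 0 0 0 0.3; 0 0 0 0 0 0 0.3; 0 0 0 0 0 0 0.3; 0 0 0 0 0 0 0.3; 0 0 0 0 0 0 0.3")

```text
time_s: 7.6
eef_pos: [0.5283, 0.0577, 0.0476]
eef_rot: [-0.705, 0.705, 0.053, -0.052]
wrist_force: [-0.3, 0.3, -3.1]
opening: 0.573
```

```bash
python3 - <<'E'
from h import *
where(); go(-35,89.6,.040,5)
E
```

```text
holder [-35.6  85.9  47.6] yaw err 0.0013 tilt 0.0014 -0.0004 t 7.6
tgt [0.5284 0.0614]
max 0.03
0.002 0.030 0.015 0.001 0.002 0.002; 0.002 0.030 0.015 0.001 0.002 0.002; 0.002 0.030 0.015 0.001 0.002 0.002; 0.002 0.030 0.015 0.001 0.002 0.002; 0.002 0.030 0.015 0.001 0.002 0.002
```

apply_moves(plan="0 0.04 0.015 0 0 0 0.3; 0 0.04 0.015 0 0 0 0.3; 0 0.04 0.015 0 0 0 0.3; 0 0.04 0.015 0 0 0 0.3; 0 0.02 0.015 0 0 0 0.3")

```text
time_s: 8.1
eef_pos: [0.527, 0.0616, 0.0374]
eef_rot: [0.705, -0.705, -0.052, 0.052]
wrist_force: [-0.4, -0.4, -1.8]
opening: 0.58
```

apply_moves(plan="0 0.02 0 0 0 0 0.3; 0 0.02 0 0 0 0 0.3; 0 0.02 0 0 0 0 0.3; 0 0 0 0 0 0 0.3; 0 0 0 0 0 0 0.3")

```text
time_s: 8.6
eef_pos: [0.5272, 0.0614, 0.0348]
eef_rot: [-0.705, 0.705, 0.052, -0.052]
wrist_force: [-0.1, 0.5, -2.2]
opening: 0.576
```

```bash
python3 - <<'E'
from h import *
where()
E
```

```text
holder [-36.2  89.7  34.8] yaw err 0.0011 tilt -0.0 -0.0 t 8.6
```

Not touching yet; go down in 0.5 mm steps.

apply_moves(plan="0 0.01 0 0 0 0 0.3; 0 0.01 0 0 0 0 0.3; 0 0.01 0 0 0 0 0.3; 0 0 0 0 0 0 0.3; 0 0 0 0 0 0 0.3")

```text
time_s: 9.1
eef_pos: [0.5273, 0.0615, 0.0339]
eef_rot: [-0.705, 0.705, 0.052, -0.052]
wrist_force: [-3.4, 1.0, 6.5]
opening: 0.576
```

apply_moves(plan="0 0.01 0 0 0 0 0.3; 0 0.01 0 0 0 0 0.3; 0 0.01 0 0 0 0 0.3; 0 0 0 0 0 0 0.3; 0 0 0 0 0 0 0.3")

```text
time_s: 9.6
eef_pos: [0.5273, 0.0615, 0.0338]
eef_rot: [-0.705, 0.705, 0.052, -0.052]
wrist_force: [-10.1, 0.2, 21.7]
opening: 0.573
```

apply_moves(plan="0 -0.02 0 0 0 0 0.3; 0 0 0 0 0 0 0.7; 0 0 0 0 0 0 0.7; 0 0 0 0 0 0 0.7; 0 0 0 0 0 0 0.7")

```text
time_s: 10.1
eef_pos: [0.5272, 0.0614, 0.0326]
eef_rot: [0.705, -0.705, -0.052, 0.052]
wrist_force: [0.1, -0.4, -0.5]
opening: 0.699
```

```bash
python3 - <<'E'
from h import *
where()
im=ctrl.camera("wrist"); cv2.imwrite("pics/w7.png",im[:,:,::-1])
E
```

```text
holder [-36.2  89.8  32.6] yaw err 0.0011 tilt -0.0001 0.0001 t 10.1
```

View pics/w7.png

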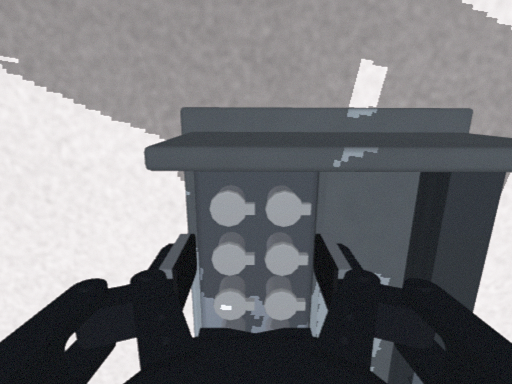

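apply_moves(plan="0 -0.3 0 0 0 0 0.75; 0 -0.8 0 0 0 0 0.75; 0 -1 0 0 0 0 0.75; 0 -1 0 0 0 0 0.75; 0 -0.9 -0.5 0 0 0 0.75")

```text
time_s: 10.65
eef_pos: [0.5306, 0.0391, 0.2354]
eef_rot: [0.705, -0.705, -0.054, 0.052]
wrist_force: [1.2, -0.4, 0.9]
opening: 0.748
```

apply_moves(plan="0.2 -0.3 -1 0 0 0 0.75; 0.3 0 -1 0 0 0 0.75; 0.3 0 -1 0 0 0 0.75; 0 0 0 0 0 0 0.75; 0 0 0 0 0 0 0.75")

```text
time_s: 11.15
eef_pos: [0.5894, -0.0992, 0.246]
eef_rot: [0.705, -0.705, -0.051, 0.051]
wrist_force: [-0.2, -0.2, 0.4]
opening: 0.752
```

```bash
python3 - <<'E'
from h import *
where()
c=ctrl.get_calibration("wrist"); im=ctrl.camera("wrist"); cv2.imwrite("pics/w8.png",im[:,:,::-1]); np.savez("w8.npz",**c)
cv2.imwrite("pics/w8a.png",cv2.resize(im[50:240,180:430,::-1],None,fx=3.,fy=3.,interpolation=cv2.INTER_CUBIC))
E
```

```text
holder [  1.9 -78.2 246. ] yaw err -0.0011 tilt -0.0001 0.0004 t 11.15
```

View pics/w8.png

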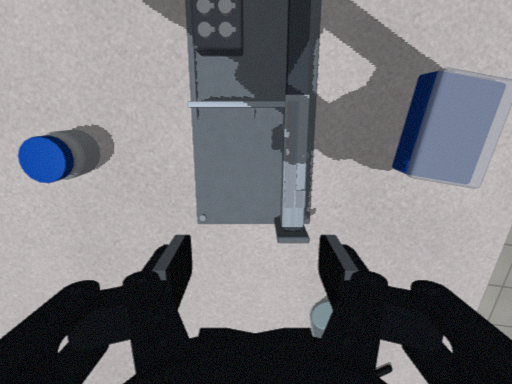

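```bash
python3 - <<'E'
from h import *
c=np.load("w8.npz")
for n,M in dict(corner=[-75,-158,8],plate=[-60,-3.1,62],plL=[-67,-3.1,62],slvp=[45,3.4,60],slvn=[45,-140.6,60],slvnL=[33,-140.6,60],slvnR=[57,-140.6,60],slvpL=[33,3.4,60],slvpR=[57,3.4,60],pin=[63,-60,48],rackF=[-35,46,50],rackFL=[-60,46,50],rackFR=[-10,46,50]).items():
    print(n,M,proj(w(H,[np.array(M)/1000]),c)[0].round(1))
E
```

```text
corner [-75, -158, 8] [197.6 224.3]
plate [-60, -3.1, 62] [194.4 101.7]
plL [-67, -3.1, 62] [187.5 101.7]
slvp [45, 3.4, 60] [297.6  95. ]
slvn [45, -140.6, 60] [292.9 226.8]
slvnL [33, -140.6, 60] [282.4 226.9]
slvnR [57, -140.6, 60] [303.3 226.8]
slvpL [33, 3.4, 60] [285.8  95. ]
slvpR [57, 3.4, 60] [309.3  94.9]
pin [63, -60, 48] [310.1 155.3]
rackF [-35, 46, 50] [218.7  51.2]
rackFL [-60, 46, 50] [194.   51.3]
rackFR [-10, 46, 50] [243.4  51.2]
```

View pics/w8a.png

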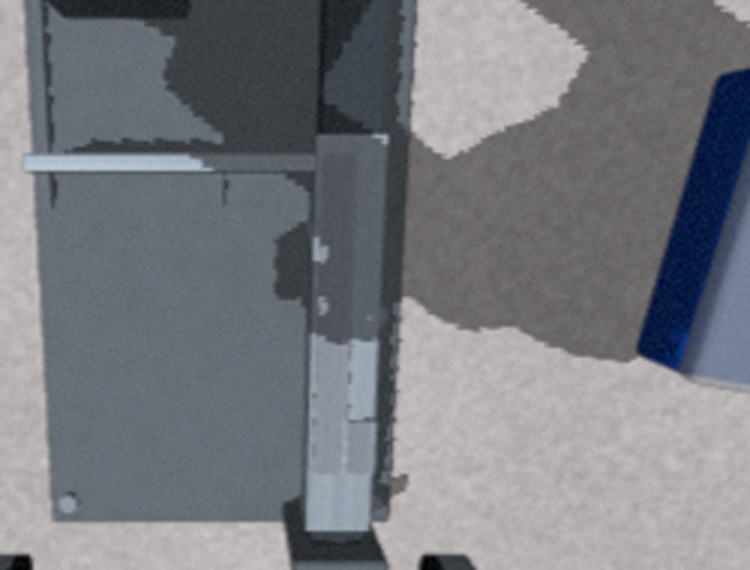

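```bash
python3 - <<'E'
from h import *
where(); go(45,-62,.10,5)
E
```

```text
holder [  1.8 -77.  245.9] yaw err 0.0005 tilt -0.0003 0.0006 t 11.2
tgt [ 0.6297 -0.0769]
max 0.58
0.173 0.584 0.060 -0.001 0.001 -0.000; 0.173 0.584 0.060 -0.001 0.001 -0.000; 0.173 0.584 0.060 -0.001 0.001 -0.000; 0.173 0.584 0.060 -0.001 0.001 -0.000; 0.173 0.584 0.060 -0.001 0.001 -0.000
```

apply_moves(plan="0.25 0.58 0.06 0 0 0 0.75; 0.25 0.58 0.06 0 0 0 0.75; 0.25 0.58 0.06 0 0 0 0.75; 0.12 0.58 0.06 0 0 0 0.75; 0 0.58 0.06 0 0 0 0.75")

```text
time_s: 11.7
eef_pos: [0.6306, -0.0747, 0.1002]
eef_rot: [0.705, -0.705, -0.053, 0.053]
wrist_force: [0.1, -0.7, 0.0]
opening: 0.749
```

apply_moves(plan="0 0 0 0 0 0 0.75; 0 0 0 0 0 0 0.75; 0 0 0 0 0 0 0.75; 0 0 0 0 0 0 0.75; 0 0 0 0 0 0 0.75")

```text
time_s: 12.2
eef_pos: [0.6312, -0.0773, 0.1024]
eef_rot: [-0.705, 0.706, 0.053, -0.051]
wrist_force: [0.1, -0.7, 0.2]
opening: 0.748
```

```bash
python3 - <<'E'
from h import *
where(); go(45,-62,.04,5)
c=ctrl.get_calibration("wrist"); im=ctrl.camera("wrist"); cv2.imwrite("pics/w9.png",im[:,:,::-1]); np.savez("w9.npz",**c)
for n,M in dict(plate=[0,-3.1,62],slvpL=[33,3.4,60],slvpR=[57,3.4,60],L=[33,-50,60],R=[57,-50,60],pin=[63,-60,48]).items():
    print(n,M,proj(w(H,[np.array(M)/1000]),c)[0].round(1))
E
```

```text
holder [ 46.5 -62.7 102.4] yaw err 0.0012 tilt 0.0024 -0.0012 t 12.2
tgt [ 0.6297 -0.0769]
max 0.25
-0.006 0.250 0.003 0.002 0.002 0.004; -0.006 0.250 0.003 0.002 0.002 0.004; -0.006 0.250 0.003 0.002 0.002 0.004; -0.006 0.250 0.003 0.002 0.002 0.004; -0.006 0.250 0.003 0.002 0.002 0.004
plate [0, -3.1, 62] [173.3 123.3]
slvpL [33, 3.4, 60] [231.8 111.4]
slvpR [57, 3.4, 60] [274.2 111.4]
L [33, -50, 60] [233.5 201.5]
R [57, -50, 60] [272.6 201.5]
pin [63, -60, 48] [280.3 210.5]
```

View pics/w9.png

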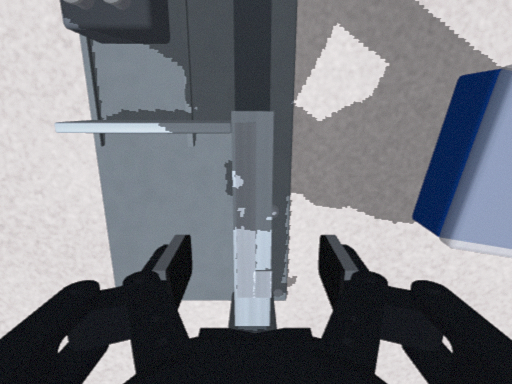

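apply_moves(plan="-0.006 0.25 0 0 0 0 0.75; -0.006 0.25 0 0 0 0 0.75; -0.006 0.25 0 0 0 0 0.75; -0.006 0.25 0 0 0 0 0.75; -0.006 0.22 0 0 0 0 0.75")

```text
time_s: 12.75
eef_pos: [0.6281, -0.077, 0.0376]
eef_rot: [0.705, -0.705, -0.052, 0.053]
wrist_force: [1.4, 0.1, -0.2]
opening: 0.749
```

apply_moves(plan="0 0 0 0 0 0 0.6; 0 0 0 0 0 0 0.5; 0 0 0 0 0 0 0.48; 0 0 0 0 0 0 0.48; 0 0 0 0 0 0 0.48")

```text
time_s: 13.25
eef_pos: [0.6293, -0.0773, 0.0403]
eef_rot: [-0.705, 0.705, 0.053, -0.052]
wrist_force: [-0.3, -0.4, -0.2]
opening: 0.482
```

```bash
python3 - <<'E'
from h import *
where(); go(45,-62,.04,5)
c=ctrl.get_calibration("wrist"); im=ctrl.camera("wrist"); cv2.imwrite("pics/w10.png",im[:,:,::-1])
E
```

```text
holder [ 44.6 -62.4  40.3] yaw err 0.0012 tilt 0.0011 -0.0005 t 13.25
tgt [ 0.6297 -0.0769]
max 0.0
0.002 0.001 0.002 0.001 0.002 0.002; 0.002 0.001 0.002 0.001 0.002 0.002; 0.002 0.001 0.002 0.001 0.002 0.002; 0.002 0.001 0.002 0.001 0.002 0.002; 0.002 0.001 0.002 0.001 0.002 0.002
```

View pics/w10.png

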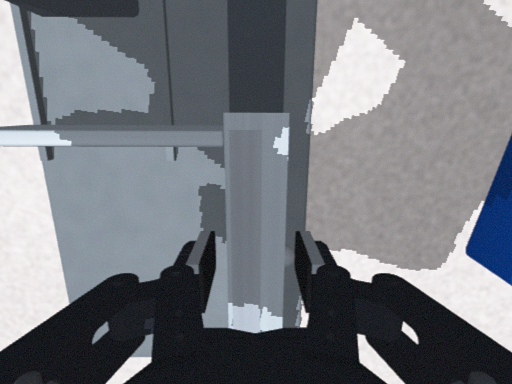

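apply_moves(plan="0 0 0 0 0 0 0.4; 0 0 0 0 0 0 0.33; 0 0 0 0 0 0 0.25; 0 0 0 0 0 0 0.2; 0 0 0 0 0 0 0.2")

```text
time_s: 13.8
eef_pos: [0.6295, -0.0773, 0.0405]
eef_rot: [-0.705, 0.705, 0.053, -0.052]
wrist_force: [1.3, 0.2, 4.6]
opening: 0.272
```

apply_moves(plan="0 0 0 0 0 0 0.2; 0 0 0 0 0 0 0.2; 0 0 0 0 0 0 0.2; 0 0 0 0 0 0 0.2; 0 0 0 0 0 0 0.2")

```text
time_s: 14.3
eef_pos: [0.6295, -0.0774, 0.0405]
eef_rot: [-0.705, 0.705, 0.053, -0.052]
wrist_force: [0.3, 0.1, 5.3]
opening: 0.269
```

```bash
python3 - <<'E'
from h import *
where()
c=ctrl.get_calibration("wrist"); im=ctrl.camera("wrist"); cv2.imwrite("pics/w11.png",im[:,:,::-1])
E
```

```text
holder [ 44.8 -62.5  40.5] yaw err 0.0011 tilt 0.0013 -0.0005 t 14.3
```

View pics/w11.png

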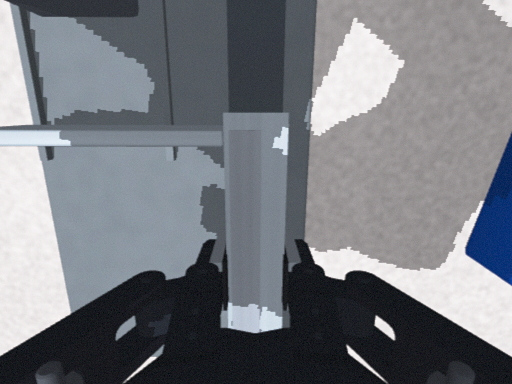

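apply_moves(plan="0 0 0.03 0 0 0 0.2; 0 0 0.03 0 0 0 0.2; 0 0 0.03 0 0 0 0.2; 0 0 0.03 0 0 0 0.2; 0 0 0 0 0 0 0.2")

```text
time_s: 14.85
eef_pos: [0.6287, -0.0719, 0.0405]
eef_rot: [-0.705, 0.706, 0.053, -0.052]
wrist_force: [0.6, -2.1, 6.6]
opening: 0.27
```

```bash
python3 - <<'E'
from h import *
where()
E
```

```text
holder [ 44.8 -56.9  40.5] yaw err 0.0011 tilt 0.0015 -0.0014 t 14.85
```

apply_moves(plan="0 0 0.016 0 0 0 0.2; 0 0 0.016 0 0 0 0.2; 0 0 0.016 0 0 0 0.2; 0 0 0 0 0 0 0.2; 0 0 0 0 0 0 0.2")

```text
time_s: 15.35
eef_pos: [0.6284, -0.0697, 0.0405]
eef_rot: [-0.705, 0.706, 0.053, -0.052]
wrist_force: [0.7, -3.3, 5.5]
opening: 0.272
```

```bash
python3 - <<'E'
from h import *
where()
E
```

```text
holder [ 44.8 -54.7  40.5] yaw err 0.001 tilt 0.0015 -0.0015 t 15.35
```

apply_moves(plan="0 0 0 0 0 0 0.45; 0 0 0 0 0 0 0.45; 0 0 0 0 0 0 0.45; 0 0 -0.1 0 0 0 0.45; 0 0 -0.15 0 0 0 0.45")

```text
time_s: 15.85
eef_pos: [0.6291, -0.0811, 0.0392]
eef_rot: [0.705, -0.705, -0.052, 0.053]
wrist_force: [0.3, 0.5, -0.3]
opening: 0.448
```

apply_moves(plan="0 0 0 0 0 0 0.45; 0 0 0 0 0 0 0.45; 0 0 0 0 0 0 0.45; 0 0 0 0 0 0 0.45; 0 0 0 0 0 0 0.45")

```text
time_s: 16.35
eef_pos: [0.6294, -0.0811, 0.0396]
eef_rot: [0.705, -0.705, -0.052, 0.052]
wrist_force: [-0.3, 0.8, -0.4]
opening: 0.451
```

```bash
python3 - <<'E'
from h import *
where(); 
c=ctrl.get_calibration("wrist"); im=ctrl.camera("wrist"); cv2.imwrite("pics/w12.png",im[:,:,::-1])
for s in (-3.1,4.7): print(proj(w(H,np.array([[0,s,62],[45,s+6.5,60]])/1000),c).round(1).tolist())
E
```

```text
holder [ 44.2 -66.1  39.6] yaw err 0.0014 tilt -0.0001 0.0001 t 16.35
[[133.3, 121.1], [258.6, 102.4]]
[[130.9, 98.3], [258.7, 79.3]]
```

View pics/w12.png

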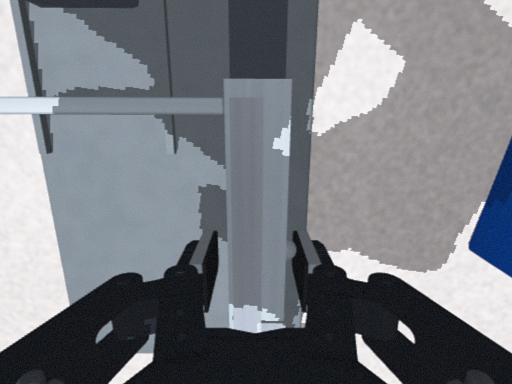

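apply_moves(plan="0.01 0 0 0 0 0 0.4; 0 0 0 0 0 0 0.33; 0 0 0 0 0 0 0.25; 0 0 0 0 0 0 0.2; 0 0 0 0 0 0 0.2")

```text
time_s: 16.9
eef_pos: [0.6301, -0.0812, 0.0403]
eef_rot: [-0.705, 0.705, 0.052, -0.052]
wrist_force: [-0.2, 0.2, 6.1]
opening: 0.273
```

apply_moves(plan="0 0 0 0 0 0 0.2; 0 0 0 0 0 0 0.2; 0 0 0 0 0 0 0.2; 0 0 0.012 0 0 0 0.2; 0 0 0.012 0 0 0 0.2")

```text
time_s: 17.4
eef_pos: [0.6301, -0.0808, 0.0403]
eef_rot: [-0.705, 0.706, 0.052, -0.052]
wrist_force: [-1.1, -3.8, 5.7]
opening: 0.277
```

apply_moves(plan="0 0 0.01 0 0 0 0.2; 0 0 0.01 0 0 0 0.2; 0 0 0.01 0 0 0 0.2; 0 0 0.01 0 0 0 0.2; 0 0 0 0 0 0 0.2")

```text
time_s: 17.9
eef_pos: [0.6298, -0.079, 0.0403]
eef_rot: [-0.705, 0.706, 0.052, -0.052]
wrist_force: [-2.3, -2.1, 5.2]
opening: 0.272
```

apply_moves(plan="0 0 0.01 0 0 0 0.2; 0 0 0.01 0 0 0 0.2; 0 0 0.01 0 0 0 0.2; 0 0 0.01 0 0 0 0.2; 0 0 0 0 0 0 0.2")

```text
time_s: 18.4
eef_pos: [0.6296, -0.0774, 0.0403]
eef_rot: [-0.704, 0.706, 0.052, -0.052]
wrist_force: [-0.9, -5.7, 5.1]
opening: 0.27
```

apply_moves(plan="0 0 0.01 0 0 0 0.2; 0 0 0.01 0 0 0 0.2; 0 0 0.01 0 0 0 0.2; 0 0 0 0 0 0 0.2; 0 0 0 0 0 0 0.2")

```text
time_s: 18.9
eef_pos: [0.6295, -0.0766, 0.0403]
eef_rot: [-0.704, 0.706, 0.052, -0.052]
wrist_force: [-1.0, -7.7, 3.7]
opening: 0.273
```

apply_moves(plan="0 0 0.01 0 0 0 0.2; 0 0 0.01 0 0 0 0.2; 0 0 0 0 0 0 0.2; 0 0 0 0 0 0 0.2; 0 0 0 0 0 0 0.2")

```text
time_s: 19.4
eef_pos: [0.6292, -0.0745, 0.0403]
eef_rot: [-0.705, 0.706, 0.052, -0.052]
wrist_force: [-2.0, -2.8, 4.9]
opening: 0.272
```

```bash
python3 - <<'E'
from h import *
where()
E
```

```text
holder [ 44.8 -59.6  40.3] yaw err 0.001 tilt 0.0005 -0.0014 t 19.4
```

apply_moves(plan="0 0 0.02 0 0 0 0.2; 0 0 0.02 0 0 0 0.2; 0 0 0.02 0 0 0 0.2; 0 0 0.02 0 0 0 0.2; 0 0 0.02 0 0 0 0.2")

```text
time_s: 19.9
eef_pos: [0.6284, -0.0694, 0.0403]
eef_rot: [-0.705, 0.706, 0.052, -0.052]
wrist_force: [-1.5, -2.8, 6.5]
opening: 0.275
```

apply_moves(plan="0 0 0.025 0 0 0 0.2; 0 0 0.025 0 0 0 0.2; 0 0 0.025 0 0 0 0.2; 0 0 0.025 0 0 0 0.2; 0 0 0.025 0 0 0 0.2")

```text
time_s: 20.4
eef_pos: [0.6275, -0.0632, 0.0403]
eef_rot: [-0.705, 0.706, 0.052, -0.052]
wrist_force: [-2.0, -3.4, 5.3]
opening: 0.275
```

apply_moves(plan="0 0 0.025 0 0 0 0.2; 0 0 0.025 0 0 0 0.2; 0 0 0.025 0 0 0 0.2; 0 0 0.025 0 0 0 0.2; 0 0 0.025 0 0 0 0.2")

```text
time_s: 20.9
eef_pos: [0.6266, -0.057, 0.0403]
eef_rot: [-0.705, 0.706, 0.052, -0.052]
wrist_force: [-0.9, -3.0, 6.5]
opening: 0.271
```

```bash
python3 - <<'E'
from h import *
where()
c=ctrl.get_calibration("wrist"); im=ctrl.camera("wrist"); cv2.imwrite("pics/w13.png",im[:,:,::-1])
for s in (26,28,30): print(proj(w(H,np.array([[0,s,62],[45,s+6.5,60],[-35,46,50]])/1000),c).round(1).tolist())
E
```

```text
holder [ 44.9 -41.9  40.3] yaw err 0.0011 tilt 0.0007 -0.0013 t 20.9
[[130.4, 107.0], [256.6, 88.2], [44.4, 52.0]]
[[129.7, 101.2], [256.6, 82.3], [44.4, 52.0]]
[[129.1, 95.2], [256.6, 76.3], [44.4, 52.0]]
```

View pics/w13.png

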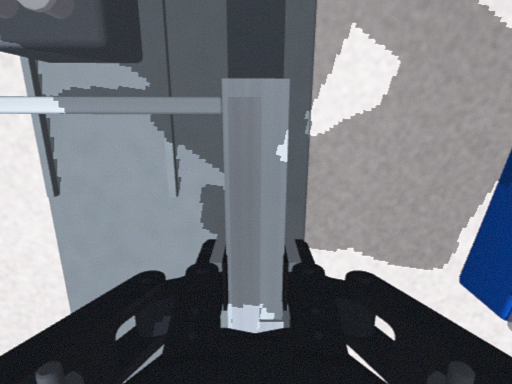

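apply_moves(plan="0 0 0.022 0 0 0 0.2; 0 0 0.022 0 0 0 0.2; 0 0 0.022 0 0 0 0.2; 0 0 0.022 0 0 0 0.2; 0 0 0.022 0 0 0 0.2")

```text
time_s: 21.45
eef_pos: [0.6258, -0.0512, 0.0403]
eef_rot: [-0.705, 0.705, 0.052, -0.052]
wrist_force: [-1.7, -1.4, 6.6]
opening: 0.272
```

apply_moves(plan="0 0 0.022 0 0 0 0.2; 0 0 0.022 0 0 0 0.2; 0 0 0.022 0 0 0 0.2; 0 0 0.014 0 0 0 0.2; 0 0 0 0 0 0 0.2")

```text
time_s: 21.95
eef_pos: [0.6251, -0.0465, 0.0403]
eef_rot: [0.705, -0.705, -0.052, 0.052]
wrist_force: [-1.9, 0.8, 6.9]
opening: 0.273
```

```bash
python3 - <<'E'
from h import *
where()
E
```

```text
holder [ 44.9 -31.3  40.3] yaw err 0.0013 tilt 0.0005 0.0003 t 21.95
```

apply_moves(plan="0 0 0.008 0 0 0 0.2; 0 0 0.008 0 0 0 0.2; 0 0 0.008 0 0 0 0.2; 0 0 0.006 0 0 0 0.2; 0 0 0 0 0 0 0.2")

```text
time_s: 22.45
eef_pos: [0.6248, -0.0446, 0.0403]
eef_rot: [0.706, -0.705, -0.052, 0.052]
wrist_force: [-2.6, 4.4, 8.6]
opening: 0.275
```

apply_moves(plan="0 0 0.006 0 0 0 0.2; 0 0 0.006 0 0 0 0.2; 0 0 0.006 0 0 0 0.2; 0 0 0 0 0 0 0.2; 0 0 0 0 0 0 0.2")

```text
time_s: 22.95
eef_pos: [0.6247, -0.0441, 0.0403]
eef_rot: [0.705, -0.705, -0.052, 0.052]
wrist_force: [-0.9, 1.6, 7.3]
opening: 0.271
```

apply_moves(plan="0 0 0.006 0 0 0 0.2; 0 0 0.006 0 0 0 0.2; 0 0 0.006 0 0 0 0.2; 0 0 0 0 0 0 0.2; 0 0 0 0 0 0 0.2")

```text
time_s: 23.45
eef_pos: [0.6247, -0.0438, 0.0403]
eef_rot: [-0.705, 0.705, 0.052, -0.052]
wrist_force: [-1.1, -1.2, 5.9]
opening: 0.275
```

apply_moves(plan="0 0 0.006 0 0 0 0.2; 0 0 0.006 0 0 0 0.2; 0 0 0.006 0 0 0 0.2; 0 0 0 0 0 0 0.2; 0 0 0 0 0 0 0.2")

```text
time_s: 23.95
eef_pos: [0.6246, -0.043, 0.0403]
eef_rot: [-0.705, 0.705, 0.052, -0.052]
wrist_force: [-0.3, -1.6, 6.0]
opening: 0.272
```

```bash
python3 - <<'E'
from h import *
where()
c=ctrl.get_calibration("wrist"); im=ctrl.camera("wrist"); cv2.imwrite("pics/w14.png",im[:,:,::-1])
im=ctrl.camera("scene"); cv2.imwrite("pics/s14.png",cv2.resize(im[160:285,170:320,::-1],None,fx=4.8,fy=4.8,interpolation=cv2.INTER_CUBIC))
for s in (42,43,44): print(proj(w(H,np.array([[0,s,62],[45,s+6.5,60],[-35,46,50]])/1000),c).round(1).tolist())
E
```

```text
holder [ 44.9 -27.7  40.3] yaw err 0.0012 tilt 0.0006 -0.0006 t 23.95
[[129.9, 101.7], [256.6, 82.9], [51.4, 91.7]]
[[129.5, 98.8], [256.6, 79.9], [51.4, 91.7]]
[[129.2, 95.8], [256.6, 76.9], [51.4, 91.7]]
```

View pics/w14.png

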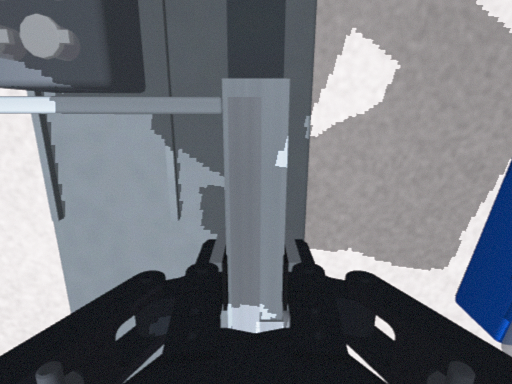

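View pics/s14.png

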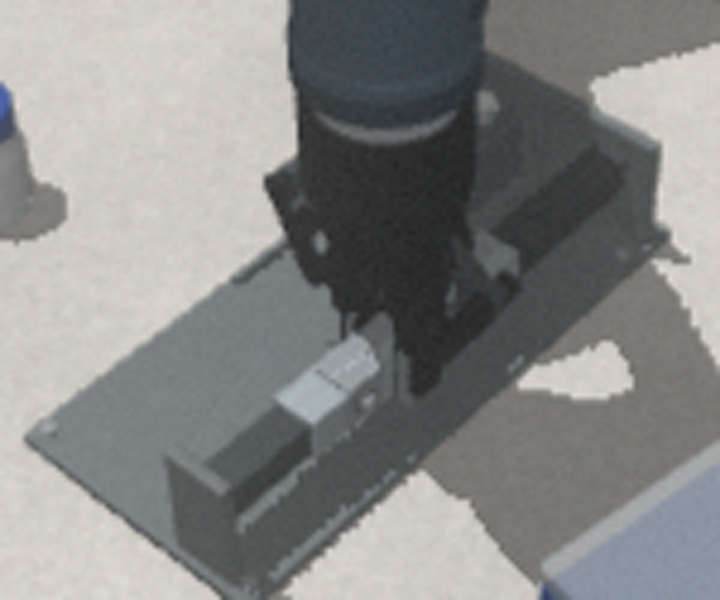

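apply_moves(plan="0 0 0.006 0 0 0 0.2; 0 0 0.006 0 0 0 0.2; 0 0 0.006 0 0 0 0.2; 0 0 0 0 0 0 0.2; 0 0 0 0 0 0 0.2")

```text
time_s: 24.55
eef_pos: [0.6244, -0.0421, 0.0403]
eef_rot: [-0.705, 0.705, 0.052, -0.052]
wrist_force: [-1.5, -1.2, 6.6]
opening: 0.274
```

apply_moves(plan="0 0 0.006 0 0 0 0.2; 0 0 0.006 0 0 0 0.2; 0 0 0 0 0 0 0.2; 0 0 0 0 0 0 0.2; 0 0 0 0 0 0 0.2")

```text
time_s: 25.05
eef_pos: [0.6244, -0.0416, 0.0403]
eef_rot: [-0.705, 0.705, 0.052, -0.052]
wrist_force: [-2.2, -1.9, 5.6]
opening: 0.273
```

apply_moves(plan="0 0 0.006 0 0 0 0.2; 0 0 0.006 0 0 0 0.2; 0 0 0 0 0 0 0.2; 0 0 0 0 0 0 0.2; 0 0 0 0 0 0 0.2")

```text
time_s: 25.55
eef_pos: [0.6243, -0.0414, 0.0403]
eef_rot: [-0.705, 0.706, 0.052, -0.052]
wrist_force: [-1.5, -2.8, 6.0]
opening: 0.275
```

apply_moves(plan="0 0 0.006 0 0 0 0.2; 0 0 0.006 0 0 0 0.2; 0 0 0 0 0 0 0.2; 0 0 0 0 0 0 0.2; 0 0 0 0 0 0 0.2")

```text
time_s: 26.05
eef_pos: [0.6243, -0.0413, 0.0403]
eef_rot: [-0.705, 0.706, 0.052, -0.052]
wrist_force: [-0.9, -4.4, 4.9]
opening: 0.275
```

apply_moves(plan="0 0 0.006 0 0 0 0.2; 0 0 0.006 0 0 0 0.2; 0 0 0 0 0 0 0.2; 0 0 0 0 0 0 0.2; 0 0 0 0 0 0 0.2")

```text
time_s: 26.55
eef_pos: [0.6243, -0.0412, 0.0403]
eef_rot: [-0.704, 0.706, 0.052, -0.052]
wrist_force: [-1.1, -6.4, 5.0]
opening: 0.271
```

```bash
python3 - <<'E'
from h import *
where()
c=ctrl.get_calibration("wrist"); im=ctrl.camera("wrist"); cv2.imwrite("pics/w15.png",im[:,:,::-1])
im=ctrl.camera("scene"); cv2.imwrite("pics/s15.png",cv2.resize(im[200:270,190:280,::-1],None,fx=8,fy=8,interpolation=cv2.INTER_CUBIC))
for s in (44,45,46): print(proj(w(H,np.array([[0,s,62],[45,s+6.5,60],[-35,46,50]])/1000),c).round(1).tolist())
E
```

```text
holder [ 44.9 -26.   40.3] yaw err 0.0009 tilt 0.0008 -0.0026 t 26.55
[[129.6, 101.2], [256.5, 82.2], [52.0, 96.5]]
[[129.2, 98.2], [256.5, 79.2], [52.0, 96.5]]
[[128.9, 95.2], [256.5, 76.2], [52.0, 96.5]]
```

View pics/w15.png

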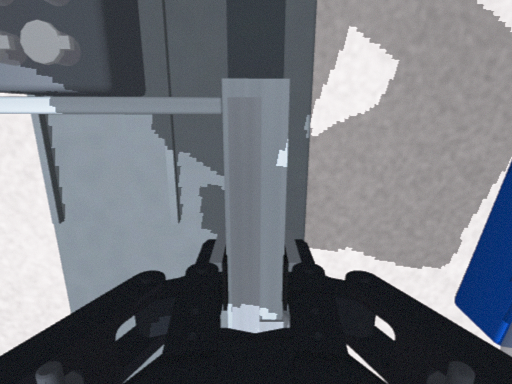

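View pics/s15.png

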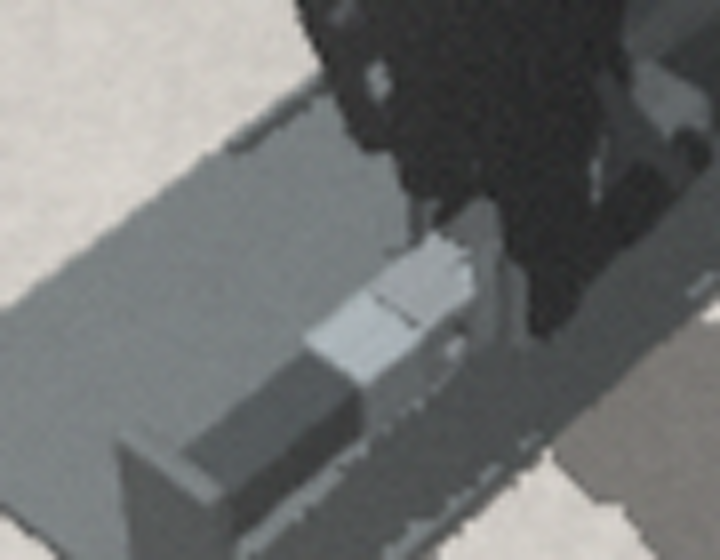

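apply_moves(plan="0 0 -0.02 0 0 0 0.2; 0 0 -0.02 0 0 0 0.2; 0 0 -0.02 0 0 0 0.2; 0 0 0 0 0 0 0.2; 0 0 0 0 0 0 0.2")

```text
time_s: 27.15
eef_pos: [0.6245, -0.0424, 0.0403]
eef_rot: [-0.705, 0.705, 0.052, -0.052]
wrist_force: [-0.9, -0.7, 6.0]
opening: 0.272
```

apply_moves(plan="0 0 -0.01 0 0 0 0.2; 0 0 -0.01 0 0 0 0.2; 0 0 0 0 0 0 0.2; 0 0 0 0 0 0 0.2; 0 0 0 0 0 0 0.2")

```text
time_s: 27.65
eef_pos: [0.6246, -0.0432, 0.0403]
eef_rot: [0.705, -0.705, -0.052, 0.052]
wrist_force: [-1.6, 0.2, 6.6]
opening: 0.27
```

apply_moves(plan="0 0 -0.01 0 0 0 0.2; 0 0 -0.01 0 0 0 0.2; 0 0 0 0 0 0 0.2; 0 0 0 0 0 0 0.2; 0 0 0 0 0 0 0.2")

```text
time_s: 28.15
eef_pos: [0.6247, -0.044, 0.0403]
eef_rot: [0.705, -0.705, -0.052, 0.052]
wrist_force: [-2.8, 1.1, 6.6]
opening: 0.272
```

apply_moves(plan="0 0 -0.008 0 0 0 0.2; 0 0 -0.008 0 0 0 0.2; 0 0 0 0 0 0 0.2; 0 0 0 0 0 0 0.2; 0 0 0 0 0 0 0.2")

```text
time_s: 28.65
eef_pos: [0.6247, -0.0442, 0.0403]
eef_rot: [0.706, -0.705, -0.052, 0.052]
wrist_force: [-1.1, 3.6, 7.2]
opening: 0.272
```

```bash
python3 - <<'E'
from h import *
where()
c=ctrl.get_calibration("wrist"); im=ctrl.camera("wrist"); cv2.imwrite("pics/w16.png",im[:,:,::-1])
for s in (41,42,43): print(proj(w(H,np.array([[0,s,62],[45,s+6.5,60],[-35,46,50]])/1000),c).round(1).tolist())
E
```

```text
holder [ 44.9 -28.9  40.3] yaw err 0.0014 tilt 0.0003 0.0011 t 28.65
[[130.0, 100.9], [256.7, 82.1], [51.1, 88.3]]
[[129.6, 97.9], [256.7, 79.1], [51.1, 88.3]]
[[129.3, 95.0], [256.7, 76.1], [51.1, 88.3]]
```

View pics/w16.png

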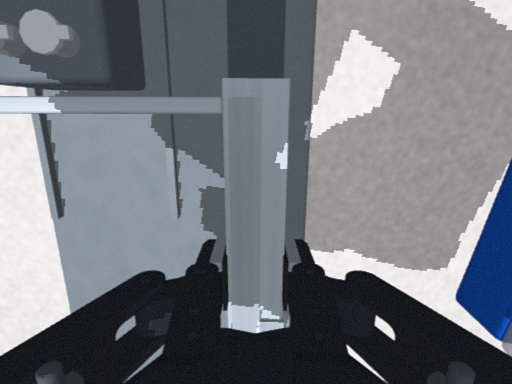

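apply_moves(plan="0 0 -0.008 0 0 0 0.2; 0 0 -0.008 0 0 0 0.2; 0 0 0 0 0 0 0.2; 0 0 0 0 0 0 0.2; 0 0 0 0 0 0 0.2")

```text
time_s: 29.2
eef_pos: [0.6248, -0.0443, 0.0403]
eef_rot: [0.706, -0.704, -0.052, 0.052]
wrist_force: [-1.6, 6.0, 8.6]
opening: 0.272
```

apply_moves(plan="0 0 0.02 0 0 0 0.2; 0 0 0.02 0 0 0 0.2; 0 0 0.02 0 0 0 0.2; 0 0 0.008 0 0 0 0.2; 0 0 0 0 0 0 0.2")

```text
time_s: 29.7
eef_pos: [0.6245, -0.0427, 0.0403]
eef_rot: [-0.705, 0.705, 0.052, -0.052]
wrist_force: [-0.5, -0.6, 6.2]
opening: 0.274
```

apply_moves(plan="0 0 0 0 0 0 0.3; 0 0 0 0 0 0 0.4; 0 0 0 0 0 0 0.46; 0 0 0 0 0 0 0.46; 0 0 0 0 0 0 0.46")

```text
time_s: 30.2
eef_pos: [0.6241, -0.0425, 0.0394]
eef_rot: [0.705, -0.705, -0.052, 0.052]
wrist_force: [0.3, 0.4, 0.6]
opening: 0.464
```

```bash
python3 - <<'E'
from h import *
where()
c=ctrl.get_calibration("wrist"); im=ctrl.camera("wrist"); cv2.imwrite("pics/w17.png",im[:,:,::-1])
E
```

```text
holder [ 44.5 -27.2  39.4] yaw err 0.0012 tilt -0.0003 0.0002 t 30.2
```

View pics/w17.png

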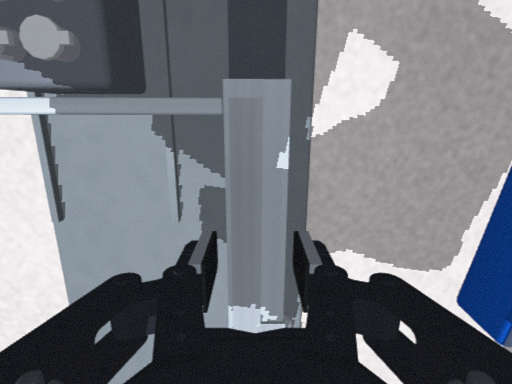

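Released. Rise, back off toward -y and look at the pin.

apply_moves(plan="0 -0.3 0 0 0 0 0.5; 0 -0.6 0 0 0 0 0.5; 0 -0.9 0 0 0 0 0.5; 0 -0.7 -0.8 0 0 0 0.5; 0 -0.2 -1 0 0 0 0.5")

```text
time_s: 30.75
eef_pos: [0.6398, -0.1279, 0.1793]
eef_rot: [-0.704, 0.706, 0.057, -0.051]
wrist_force: [1.3, -0.6, 0.6]
opening: 0.5
```

apply_moves(plan="0.5 0 -0.8 0 0 0 0.5; 0.5 0 0 0 0 0 0.5; 0.2 0 0 0 0 0 0.5; 0 0 0 0 0 0 0.5; 0 0 0 0 0 0 0.5")

```text
time_s: 31.25
eef_pos: [0.7015, -0.1579, 0.1722]
eef_rot: [0.705, -0.705, -0.052, 0.053]
wrist_force: [-0.0, 0.6, -0.1]
opening: 0.5
```

```bash
python3 - <<'E'
from h import *
where()
c=ctrl.get_calibration("wrist"); im=ctrl.camera("wrist"); cv2.imwrite("pics/w18.png",im[:,:,::-1])
u=proj(w(H,np.array([[63,-60,48],[57,-60,48],[0,44,62],[-35,46,50]])/1000),c); print(u.round(1).tolist())
x,y=map(int,u[0]); cv2.imwrite("pics/w18a.png",cv2.resize(im[max(0,y-60):y+40,x-70:x+60,::-1],None,fx=6,fy=6,interpolation=cv2.INTER_CUBIC))
cs=ctrl.get_calibration("scene"); im=ctrl.camera("scene"); cv2.imwrite("pics/s18.png",cv2.resize(im[165:275,170:320,::-1],None,fx=5.3,fy=5.3,interpolation=cv2.INTER_CUBIC))
u=proj(w(H,np.array([[63,-60,48],[57,-60,48]])/1000),cs);print((u-[170,165])*5.3)
E
```

```text
holder [ 104.2 -152.7  172.2] yaw err 0.0026 tilt -0.0011 0.0005 t 31.25
[[204.8, 76.7], [197.4, 76.7], [100.4, -92.2], [58.9, -84.6]]
[[410.66446921 417.21018605]
 [399.82361075 409.89120076]]
```

View pics/w18a.png

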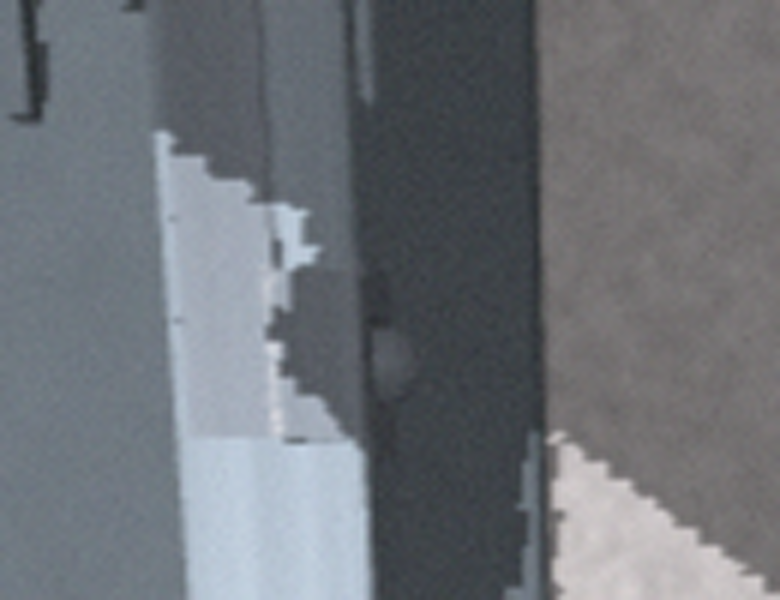

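View pics/s18.png

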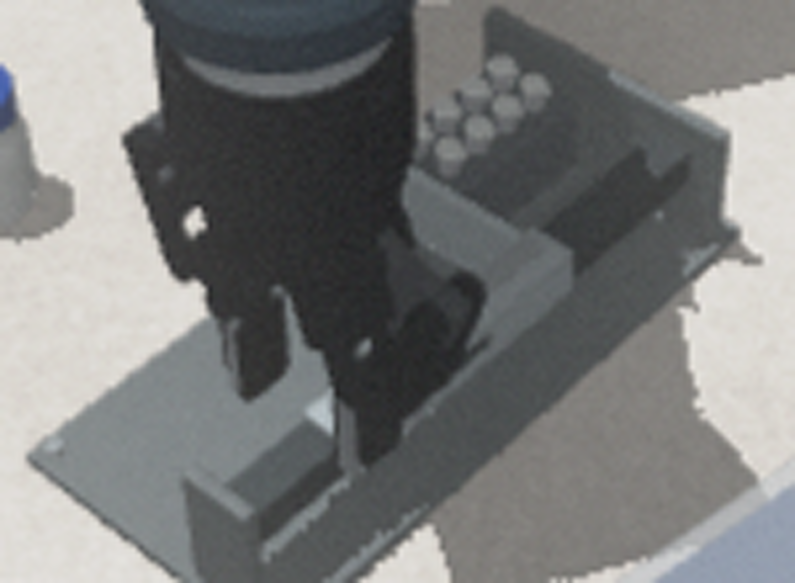

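View pics/w18.png

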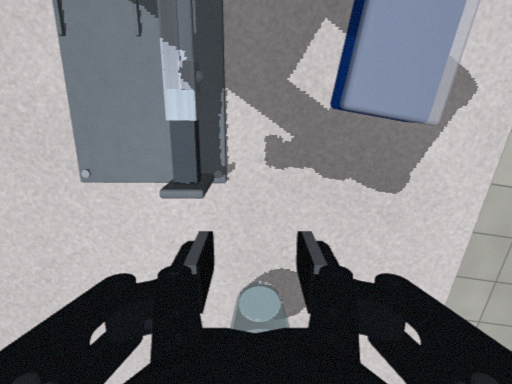

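apply_moves(plan="0 -0.5 0 0 0 0 0.5; 0 -0.5 0 0 0 0 0.5; 0 -0.3 0 0 0 0 0.5; 0 0 0 0 0 0 0.5; 0 0 0 0 0 0 0.5")

```text
time_s: 31.85
eef_pos: [0.7018, -0.1588, 0.237]
eef_rot: [0.705, -0.705, -0.052, 0.052]
wrist_force: [-0.2, -0.5, -0.5]
opening: 0.5
```

```bash
python3 - <<'E'
from h import *
im=ctrl.camera("side"); cv2.imwrite("pics/d19.png",cv2.resize(im[120:250,200:350,::-1],None,fx=4.5,fy=4.5,interpolation=cv2.INTER_CUBIC))
E
```

View pics/d19.png

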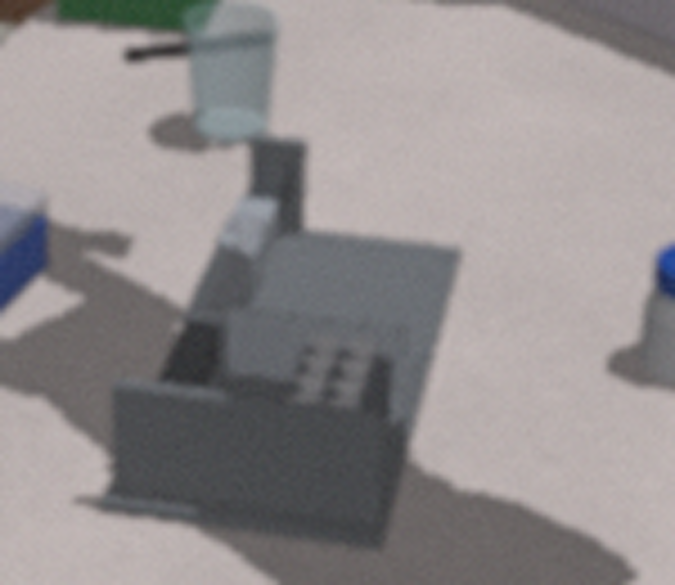

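The side view shows the rack upright between the stop plate and the end wall, with the arm clear of everything.

```bash
python3 -c "
from bench import ctrl
print(ctrl.hand_in())"
```

```text
the job is handed in; nothing more can be done
None
```

The tube rack is standing in the holder bay and locked in, and I handed the job in at about 32 s of the 58 s allowed.

I set the rack down upright in the bay. I then pinched the pin flush and slid the sleeve towards the end wall. The slot edge rode over the pin at about 8 N, and the pin came out through the lock hole. I let go of everything and backed the arm away clear.

**Checks that agreed:**
- The sleeve was blocked when I pushed it either way, at about 6 N each time. I then centred it in its play before releasing.
- The wrist picture shows the pin standing about 6 mm out of the lock hole.
- The stop plate stood at about y = 43 to 44 mm in the holder frame, against 44 mm expected.
- The side and scene pictures show the rack upright between the stop plate and the end wall, with a gap of roughly 2 to 3 mm at the plate. Bystanders in view looked undisturbed.

**Checks that disagreed or were rough:**
- The play I felt in the lock was about 3 mm, against the 2 mm stated.
- When I set the rack down, the force briefly reached about 22 N vertically and 10 N sideways before I eased off and let go.

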